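# Make up two sampling kits at a laboratory dispatch bench

## Robot

A 6-joint arm with a two-finger parallel gripper is mounted at the origin on the work surface. World frame = base frame: x ahead of the robot, y to its left, z up, the work surface at z = 0. Lengths are in m, angles in rad, forces in N, time in s.
With the tool pointing down it reaches from about 0.35 to 0.8 m from the base axis. Payload 7.3 kg.
Tool frame: the origin (TCP) lies at the very end of the fingers, on their centre line; the grasp point (between the pads) lies pinch_z behind it (pinch_z is the distance from the TCP to the grasp point, in m); z points along the fingers, y is the direction in which the jaws open and shut (so a half turn about z gives the same grasp; the last joint's range is limited). The gripper opens to 85 mm and grips with 20 to 120 N. Pads are 22 mm wide; open, the fingers measure 114 mm over their backs; the gripper's body (76 mm by 85 mm) begins 54 mm behind the grasp point. The pads swing forward as they close: fully open they stand 13 mm farther back than shut.
Start: joints at [1.136, 0.342, 1.524, -0, 1.275, -0.146], TCP at [0.15, 0.503, 0.231] pointing down, gripper open.
Joint ranges: [-2.53, 2.53], [-0.77, 2.02], [0.04, 2.7], [-1, 4.14], [0.28, 2.66], [-3.11, 3.11]. Speed limits (rad/s): [2.57, 2.57, 3.14, 3.14, 3.14, 3.14].

## Interface

Orientations are given as [roll, pitch, yaw] about the fixed x, y, z axes, in that order (R = Rz(yaw) Ry(pitch) Rx(roll)).
In Python, from bench import * gives the robot as it stands. The module is installed in compiled form; this text tells all that it offers.
- The arm moves only by the tool apply_moves, never from a script. Its argument "moves" is a list of rows, each a list of 7 numbers: the shift along the tool's x, y, z in m, then the turn, a rotation vector about the tool's x, y, z in degrees, then the closure, from -1 (fully open) to 1 (shut). In form: [[x, y, z, wx, wy, wz, fingers], ...]. A call has 1 to 5 rows; each row is the pose to reach, as a shift and turn from the pose measured when the call began, along the tool's axes at that moment; what a row does not reach only later rows make up. A row lasts 1/10 s, in which the tool goes at most 50 mm and 8.59 degrees, less where a joint would pass 70% of its speed; a pose out of reach is approached as far as the arm can. A call with a gripper value outside its range is refused whole. The fingers move at their own pace and stop on an object; "grip_force" is the grip in N (left out, the last holds). Time passes only in rows, so rows that repeat a pose let the fingers close. It gives the time, the measured TCP pose, the force and the opening at its end, in the units of the state.
- sense(): the state, without advancing time (a new reading comes with each control period).
- get_image(name): name is "scene" or "top" or "wrist"; returns the picture (480x640x3 uint8, red, green, blue); there is no depth.
- camera_info(name): a dict with "camera_matrix" (3x3 intrinsics, pixels), "R" (3x3) and "t" (3): a world point X has camera coordinates R X + t. Camera axes: x right, y down, z forward; pixel columns grow to the right and rows downward; lengths in m; the calibration is good to about 2 mm. A picture is of the moment at which its call begins: read the wrist's pose just before it. camera_info takes no time and is no camera call; for the wrist camera it gives the pose at the moment of the call.
- hand_in(): hands the job in, once; it reports no verdict.
The state is a dict: "time": time; "joint_pos": joint angles; "qvel": joint speeds; "effort": joint torques, N m; "tcp_pos": TCP position; "eef_rot": TCP orientation; "ft_force": force on the tool from outside, world axes, zero at the start; "moment": the same for the moment, N m; "opening": finger opening in m.
Only numpy, scipy, OpenCV 4.12 (cv2) and the standard library are available. Lean on these libraries where they do the work, as an engineer would, in place of code of your own. Each camera call takes 0.05 s, during which the arm holds its last target.

## Task

Make up two sampling kits from the stock on the steel tray. The long three-compartment box is the cytology kit: specimen pot in the large end compartment, dropper bottle in the middle one, slide carrier in the small end one; the short two-compartment box is the culture kit: square bottle in the larger compartment, slim screw-capped tube in the smaller. Set each piece down upright on the floor of its compartment, do not drop it in, and leave the spare round bottle, the box of micro tubes and the lids where they are.

Things in the scene. Friction and masses are not known exactly. Their poses are not given: they have to be found in the camera images.
- pot: Specimen pot: squat round translucent white plastic pot, 74 mm tall, with a ribbed white screw lid as wide as the pot; body 45 mm across at the foot widening to 52 mm, lid 56 mm across from 56 mm up to the top. About 45 g. Origin at the centre of its underside, z up. Starts on the steel tray (floor 3 mm, rim 10 mm high). 
- dropper: Dropper bottle: slim round white bottle 38 mm across, sides straight from 2 to 70 mm up, then a shoulder, a 21 mm collar and a pointed nozzle, 101 mm tall in all. About 75 g. Origin at the centre of its underside, z up. Starts on the steel tray (floor 3 mm, rim 10 mm high). 
- slide_carrier: Microscope-slide carrier: upright flat-sided white case, 30 mm thick (its x), 44 mm wide (its y), 88 mm tall; flip cap the top 21 mm (31 x 45 mm), latch tab on the -x face. About 60 g. Origin at the centre of its underside, z up. Starts on the steel tray (floor 3 mm, rim 10 mm high). Yaw there within 0.6 rad of 0. Goes in with its 44 mm width along the box's x.
- square_bottle: Square media bottle: body 50 x 50 mm (sides along its x and y), flat sides up to 68 mm, then a shoulder and narrow neck with a 33 mm round screw cap from 77 mm to the top, 98 mm tall. About 130 g. Origin at the centre of its underside, z up. Starts on the steel tray (floor 3 mm, rim 10 mm high). Goes in with its sides parallel to the box's walls.
- tube: Slim sample tube: straight round tube 28 mm across with a ribbed white screw cap 31 mm across over its top 19 mm, flat foot, 93 mm tall. About 30 g. Origin at the centre of its underside, z up. Starts on the steel tray (floor 3 mm, rim 10 mm high). 
- long_box: Long white card box, open top, fixed, 82 (x) by 196 mm (y), walls 34 mm high, dividers 30 mm, all 3 mm thick, floor 4 mm. Origin: centre of underside. Three compartments in a row along y, each 76 mm in x; in y from the -y end: large 76 mm, centre y=-57; middle 58 mm, centre y=+13; small 50 mm, centre y=+70 mm. Stands left or right of the tray, yaw within 0.4 rad of 0.
- short_box: Short white card box, open top, fixed, 82 (x) by 133 mm (y), walls 34 mm high, divider 30 mm, all 3 mm thick, floor 4 mm. Origin: centre of underside. Two compartments in a row along y, each 76 mm in x; in y: larger 72 mm, centre y=-27.5; smaller 52 mm, centre y=+37.5 mm. On the other side of the tray from long_box, yaw within 0.4 rad of 0.
- round_bottle: Bystander: spare round white bottle among the stock, 60 mm across with a shoulder and a 45 mm cap, 96 mm tall. In neither kit. Origin at the centre of its underside, z up. Starts on the steel tray (floor 3 mm, rim 10 mm high). 
- tube_box: Bystander: white card storage box 133 x 133 x 48 mm filled with micro tubes, 51 mm high in all, on the bench beyond one kit box. Origin at the centre of its underside, z up. 
- lids: Bystander: the two lids of the kit boxes, one on the other on the bench beyond one kit box, the lower 88 x 202 mm, 44 mm high together. Origin at the centre of its underside, z up. 
There are look-alikes about, which are no part of the job. What is shaped like the pot but blue is not meant.

How it is judged:
At the end, for the whole second after the job is handed in: Each piece at rest, upright (0.12 rad) on the floor of its own compartment (foot under 10 mm above the box underside, inside the walls): pot, dropper, carrier in the long box, square bottle, tube in the short box; spare bottle, tube box, lids within 30 mm of their start (x of pot in the frame of long_box between -0.013 and 0.013 m and y of pot in the frame of long_box between -0.07 and -0.044 m and z of each of pot, dropper, slide_carrier in the frame of long_box below 0.01 m and angle between each of pot, dropper, slide_carrier, square_bottle, tube, round_bottle's own z axis and vertical below 0.12 rad and linear speed of each of pot, dropper, slide_carrier, square_bottle, tube below 0.02 m/s and angular speed of each of pot, dropper, slide_carrier, square_bottle, tube below 0.2 rad/s and x of dropper in the frame of long_box between -0.022 and 0.022 m and y of dropper in the frame of long_box between 0 and 0.026 m and x of slide_carrier in the frame of long_box between -0.019 and 0.019 m and y of slide_carrier in the frame of long_box between 0.057 and 0.083 m and x of square_bottle in the frame of short_box between -0.016 and 0.016 m and y of square_bottle in the frame of short_box between -0.0415 and -0.0135 m and z of each of square_bottle, tube in the frame of short_box below 0.01 m and x of tube in the frame of short_box between -0.026 and 0.026 m and y of tube in the frame of short_box between 0.0235 and 0.0515 m and distance of each of round_bottle, tube_box, lids from where it was at the start of the episode below 0.03 m); the robot touches nothing.
It fails at once if a piece is dropped or thrown into a box (faster than 0.7 m/s just above its floor: a fall of about 25 mm) ((x of pot in the frame of long_box between -0.041 and 0.041 m and y of pot in the frame of long_box between -0.098 and 0.098 m and z of pot in the frame of long_box below 0.03 m and linear speed of pot above 0.7 m/s) or (x of pot in the frame of short_box between -0.041 and 0.041 m and y of pot in the frame of short_box between -0.0665 and 0.0665 m and z of pot in the frame of short_box below 0.03 m and linear speed of pot above 0.7 m/s) or (x of dropper in the frame of long_box between -0.041 and 0.041 m and y of dropper in the frame of long_box between -0.098 and 0.098 m and z of dropper in the frame of long_box below 0.03 m and linear speed of dropper above 0.7 m/s) or (x of dropper in the frame of short_box between -0.041 and 0.041 m and y of dropper in the frame of short_box between -0.0665 and 0.0665 m and z of dropper in the frame of short_box below 0.03 m and linear speed of dropper above 0.7 m/s) or (x of slide_carrier in the frame of long_box between -0.041 and 0.041 m and y of slide_carrier in the frame of long_box between -0.098 and 0.098 m and z of slide_carrier in the frame of long_box below 0.03 m and linear speed of slide_carrier above 0.7 m/s) or (x of slide_carrier in the frame of short_box between -0.041 and 0.041 m and y of slide_carrier in the frame of short_box between -0.0665 and 0.0665 m and z of slide_carrier in the frame of short_box below 0.03 m and linear speed of slide_carrier above 0.7 m/s) or (x of square_bottle in the frame of long_box between -0.041 and 0.041 m and y of square_bottle in the frame of long_box between -0.098 and 0.098 m and z of square_bottle in the frame of long_box below 0.03 m and linear speed of square_bottle above 0.7 m/s) or (x of square_bottle in the frame of short_box between -0.041 and 0.041 m and y of square_bottle in the frame of short_box between -0.0665 and 0.0665 m and z of square_bottle in the frame of short_box below 0.03 m and linear speed of square_bottle above 0.7 m/s) or (x of tube in the frame of long_box between -0.041 and 0.041 m and y of tube in the frame of long_box between -0.098 and 0.098 m and z of tube in the frame of long_box below 0.03 m and linear speed of tube above 0.7 m/s) or (x of tube in the frame of short_box between -0.041 and 0.041 m and y of tube in the frame of short_box between -0.0665 and 0.0665 m and z of tube in the frame of short_box below 0.03 m and linear speed of tube above 0.7 m/s)).
It fails at once if disturbing the spare round bottle (moved more than 30 mm or tipped) (distance of round_bottle from where it was at the start of the episode above 0.03 m or angle between round_bottle's own z axis and vertical above 0.35 rad).
It fails at once if disturbing the box of micro tubes (moved more than 30 mm or tipped) (distance of tube_box from where it was at the start of the episode above 0.03 m or angle between tube_box's own z axis and vertical above 0.35 rad).
It fails at once if disturbing the lids (moved more than 30 mm or tipped) (distance of lids from where it was at the start of the episode above 0.03 m or angle between lids's own z axis and vertical above 0.35 rad).
It also fails if it takes over 115 s, if anything falls off the work surface, if the arm or the gripper's body presses on something with over 40 N, if the wrist force passes 120 N, or if a joint passes its speed limit or range.

## Working session

There is one attempt and no reset: what is moved stays moved. The work goes in short steps, Python scripts to look and compute and a tool call to move; the robot and the scene stay as the last step left them, time stands still between calls to the robot, and variables do not carry over. Pictures are saved under pics/ and viewed, and the job is handed in when it is done.

Besides the shell and the picture viewer there is one more tool, called after "Call:" as name(argument=value, ...) on one line, values as JSON. apply_moves: Moves the arm, as the interface text tells. Its arguments: {"type":"object","properties":{"moves":{"type":"array"},"grip_force":{"type":"number"}},"required":["moves"]}

```bash
mkdir -p pics; python3 - <<'E'
from bench import *
import cv2, numpy as np
s=sense(); print({k:np.round(v,3) for k,v in s.items()})
for n in("top","scene","wrist"):
    im=get_image(n); cv2.imwrite(f"pics/{n}0.png",im[:,:,::-1]); c=camera_info(n)
    print(n,np.round(c["camera_matrix"],1).tolist(),np.round(c["R"],3).tolist(),np.round(c["t"],3).tolist(), "cam pos",np.round(-np.array(c["R"]).T@np.array(c["t"]),3))
E
```

```text
{'time': np.float64(0.0), 'joint_pos': array([ 1.136,  0.343,  1.525,  0.   ,  1.275, -0.146]), 'qvel': array([-0.001,  0.   ,  0.001, -0.   ,  0.   ,  0.   ]), 'effort': array([-1.0000e-03, -4.3368e+01, -2.4601e+01, -0.0000e+00,  8.0000e-03,
       -0.0000e+00]), 'tcp_pos': array([0.149, 0.503, 0.231]), 'eef_rot': array([-3.14 , -0.   ,  2.853]), 'ft_force': array([-0.647, -1.017, -0.249]), 'moment': array([-0.006, -0.035, -0.049]), 'opening': np.float64(0.085)}
top [[585.1, 0.0, 319.7], [0.0, 585.1, 244.9], [0.0, 0.0, 1.0]] [[0.023, -1.0, 0.018], [-0.995, -0.025, -0.093], [0.094, -0.016, -0.995]] [-0.017, 0.602, 1.101] cam pos [0.496 0.016 1.152]
scene [[442.9, 0.0, 316.5], [0.0, 442.9, 241.7], [0.0, 0.0, 1.0]] [[0.345, 0.939, -0.007], [0.634, -0.239, -0.735], [-0.692, 0.249, -0.678]] [-0.193, -0.349, 1.289] cam pos [ 1.18  -0.223  0.616]
wrist [[384.8, 0.0, 321.3], [0.0, 384.8, 240.6], [0.0, 0.0, 1.0]] [[0.286, 0.958, -0.003], [0.922, -0.274, 0.273], [0.261, -0.081, -0.962]] [-0.524, -0.035, 0.379] cam pos [0.083 0.523 0.373]
```

View pics/top0.png

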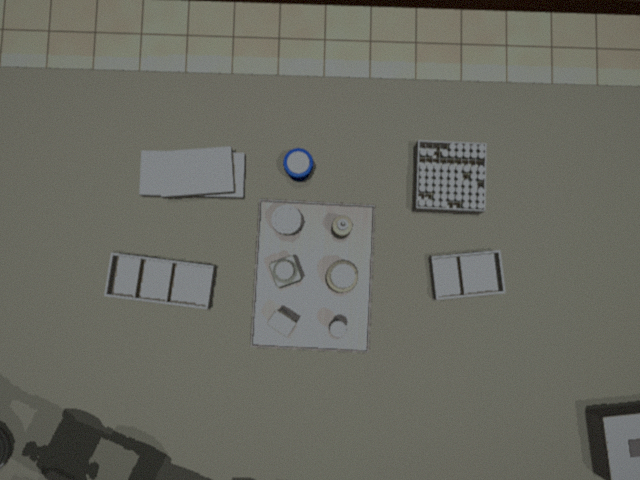

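View pics/scene0.png

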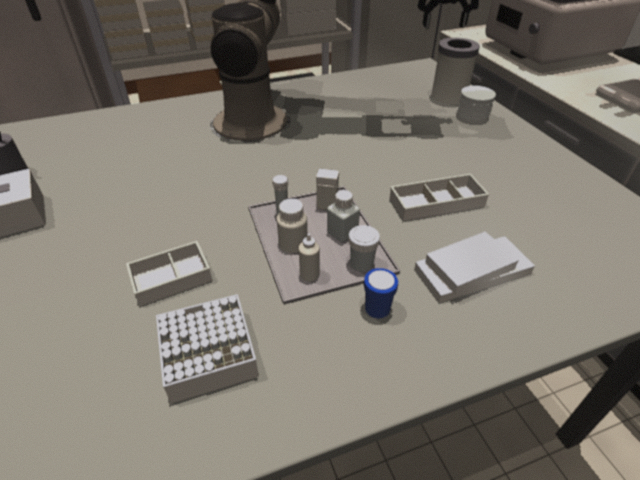

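View pics/wrist0.png

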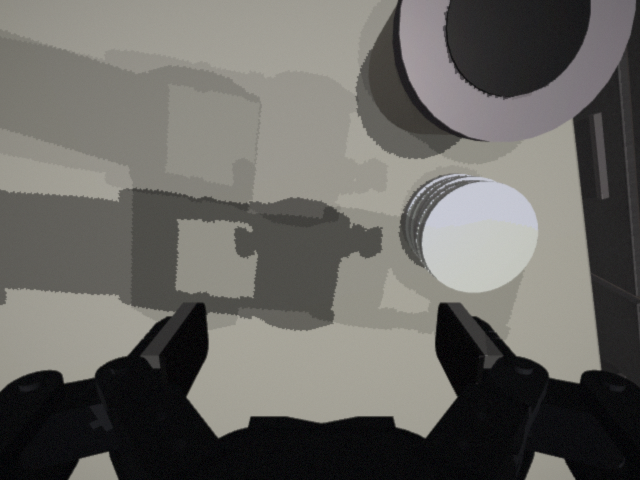

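```bash
python3 - <<'E'
import bench; print([d for d in dir(bench) if not d.startswith('__')])
if hasattr(bench,'pinch_z'): print(bench.pinch_z)
import cv2
im=cv2.imread("pics/top0.png")
cv2.imwrite("pics/c1.png",cv2.resize(im[190:360,240:390],None,fx=3.4,fy=3.4,interpolation=cv2.INTER_CUBIC))
a=cv2.resize(im[240:320,95:225],None,fx=6,fy=6,interpolation=cv2.INTER_CUBIC)
cv2.imwrite("pics/c2.png",a)
cv2.imwrite("pics/c3.png",cv2.resize(im[240:310,420:515],None,fx=8,fy=8,interpolation=cv2.INTER_CUBIC))
E
```

```text
['MotionError', 'camera_info', 'get_image', 'hand_in', 'pinch_z', 'sense']
0.0187
```

View pics/c1.png

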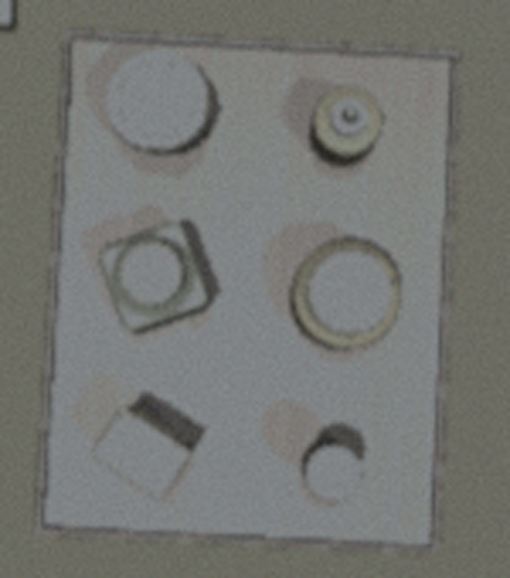

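View pics/c2.png

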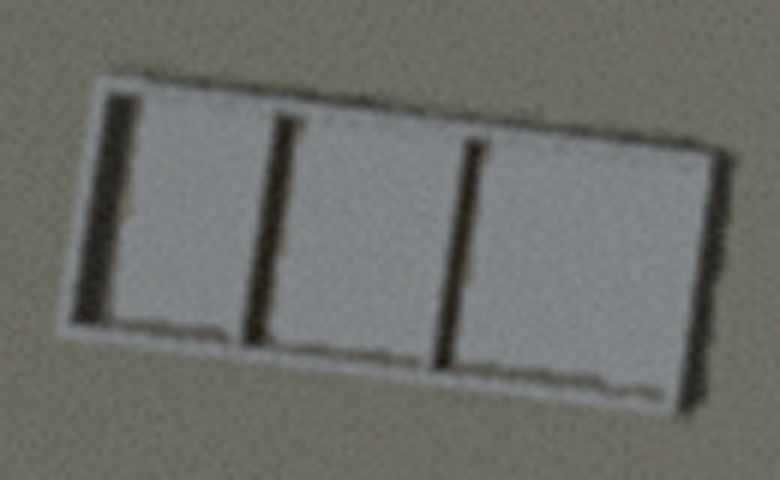

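View pics/c3.png

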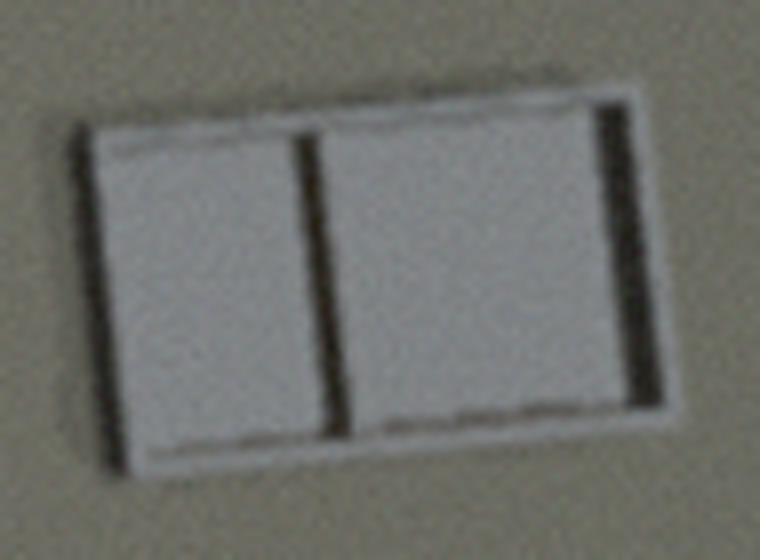

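```bash
cat > h.py <<'E'
from bench import *
import cv2, numpy as np
from scipy.spatial.transform import Rotation as Ro
def rayhit(px,z,c):
    px=np.atleast_2d(np.array(px,float)); K=np.array(c["camera_matrix"]);R=np.array(c["R"]);t=np.array(c["t"])
    d=np.c_[px,np.ones(len(px))]@np.linalg.inv(K).T@R; o=-R.T@t
    return o+d*((z-o[2])/d[:,2])[:,None]
def proj(P,c):
    P=np.atleast_2d(np.array(P,float)); q=P@np.array(c["R"]).T+np.array(c["t"]); q=q@np.array(c["camera_matrix"]).T
    return q[:,:2]/q[:,2:]
def rect(corners_xy, lx, ly):
    # corners ordered (+x+y),(+x-y),(-x-y),(-x+y) ; returns centre,yaw by procrustes
    P=np.array([[lx,ly],[lx,-ly],[-lx,-ly],[-lx,ly]])/2
    Q=np.array(corners_xy)[:,:2]; c=Q.mean(0); H=P.T@(Q-c); 
    yaw=np.arctan2(H[0,1]-H[1,0],H[0,0]+H[1,1])
    Rm=np.array([[np.cos(yaw),-np.sin(yaw)],[np.sin(yaw),np.cos(yaw)]])
    return c,yaw,np.abs(P@Rm.T+c-Q).max()
def go(x,y,z,yaw,s=None):
    """move row (mm->m, deg) from the current pose to tool-down pose with given yaw of jaw line y (mod pi)"""
    s=s or sense(); R=Ro.from_euler('xyz',s["eef_rot"])
    best=None
    for k in (-1,0,1,2):
        T=Ro.from_euler('xyz',[np.pi,0,yaw+k*np.pi]); r=(R.inv()*T).as_rotvec(degrees=True)
        if best is None or np.linalg.norm(r)<np.linalg.norm(best)-1e-6: best=r
    d=R.inv().apply(np.array([x,y,z])-s["tcp_pos"])
    return np.round(d,4).tolist(),np.round(best,1).tolist()
E
python3 - <<'E'
from h import *
c=camera_info("top")
L=np.array([[98,75],[718,150],[680,413],[58,335]])/6+[95,240]
S=np.array([[90,130],[642,85],[680,425],[130,475]])/8+[420,240]
for n,q,l in(("long",L,.196),("short",S,.133)):
    w=rayhit(q-0.4,.034,c); print(n,np.round(w[:,:2],4).tolist(),"sides",np.round(np.linalg.norm(np.diff(np.r_[w,w[:1]],axis=0),axis=1),4)); print(rect(w,.082,l))
for n,p,r,z in(("pot",(159,101),54,.077),("drop",(350,115),0,.104),("sq",(150,273),36,.101),("round",(349,291),42,.099),("tube",(333,473),31,.096)):
    o=np.array([240,190])-.4
    w=rayhit(np.array([p,(p[0]+r,p[1])])/3.4+o,z,c); print(n,np.round(w[0],4),"r",round(np.linalg.norm(w[1]-w[0]),4))
q=np.array([(133,403),(192,447),(162,500),(95,450)])/3.4+[239.6,189.6]
w=rayhit(q,.091,c); print("car",np.round(w[:,:2],4).tolist(),w.mean(0),np.round(np.linalg.norm(np.diff(np.r_[w,w[:1]],axis=0),axis=1),4))
q=np.array([(101,257),(180,222),(213,297),(135,332)])/3.4+[239.6,189.6]
w=rayhit(q,.073,c); print("sqb",np.round(w[:,:2],4).tolist(),w.mean(0),np.round(np.linalg.norm(np.diff(np.r_[w,w[:1]],axis=0),axis=1),4))
s=sense(); cw=camera_info("wrist")
R=Ro.from_euler('xyz',s["eef_rot"]); print("cam in tool",R.inv().apply(-cw["R"].T@cw["t"]-s["tcp_pos"]), "axis", R.inv().apply(cw["R"][2]))
E
```

```text
long [[0.5774, 0.3954], [0.5584, 0.1983], [0.4751, 0.2069], [0.495, 0.4033]] sides [0.198  0.0838 0.1974 0.0828]
(array([0.52647665, 0.30098801]), np.float64(-0.09860958535611675), np.float64(0.0011128851977104393))
short [[0.5855, -0.216], [0.5996, -0.3494], [0.5181, -0.3581], [0.5031, -0.226]] sides [0.1342 0.082  0.1329 0.083 ]
(array([ 0.55158581, -0.28738206]), np.float64(0.11083976986857891), np.float64(0.0007827905327682794))
pot [0.6432 0.0617 0.077 ] r 0.0294
drop [ 0.6346 -0.041   0.104 ] r 0.0
sq [0.5482 0.0628 0.101 ] r 0.019
round [ 0.5414 -0.0427  0.099 ] r 0.0223
tube [ 0.4456 -0.0363  0.096 ] r 0.0163
car [[0.4797, 0.0702], [0.4573, 0.0383], [0.4292, 0.0534], [0.4545, 0.0895]] [0.4551465  0.06285539 0.091     ] [0.0389 0.0319 0.0441 0.0317]
sqb [[0.5576, 0.0908], [0.5777, 0.0485], [0.5375, 0.0295], [0.5175, 0.0712]] [0.54759312 0.0600149  0.073     ] [0.0468 0.0445 0.0461 0.0447]
cam in tool [ 6.90996012e-02 -5.07573123e-06 -1.42385716e-01] axis [-0.27352713 -0.0018344   0.96186254]
```

```bash
python3 -c "
from h import *
print(go(.526,.012,.26,np.pi))"
```

```text
([-0.5008, -0.3634, -0.0289], [-0.1, -0.0, -16.5])
```

Call:
apply_moves(moves=[[-0.5, -0.363, -0.029, 0, 0, -16.5, -1], [-0.5, -0.363, -0.029, 0, 0, -16.5, -1], [-0.5, -0.363, -0.029, 0, 0, -16.5, -1], [-0.5, -0.363, -0.029, 0, 0, -16.5, -1], [-0.5, -0.363, -0.029, 0, 0, -16.5, -1]], grip_force=40)

```text
time: 0.65
tcp_pos: [0.2965, 0.3111, 0.2426]
eef_rot: [-3.141, -0.001, 3.141]
ft_force: [1.7, -0.1, 0.0]
opening: 0.0853
```

```bash
python3 -c "
from h import *
print(go(.526,.012,.26,np.pi))"
```

```text
([-0.2295, -0.2991, -0.0172], [-0.1, -0.0, -0.0])
```

Call:
apply_moves(moves=[[-0.23, -0.299, -0.017, 0, 0, 0, -1], [-0.23, -0.299, -0.017, 0, 0, 0, -1], [-0.23, -0.299, -0.017, 0, 0, 0, -1], [-0.23, -0.299, -0.017, 0, 0, 0, -1], [-0.23, -0.299, -0.017, 0, 0, 0, -1]])

```text
time: 1.15
tcp_pos: [0.4487, 0.1126, 0.254]
eef_rot: [-3.141, -0.001, 3.141]
ft_force: [0.2, 1.3, 0.5]
opening: 0.085
```

```bash
python3 -c "
from h import *
print(go(.526,.012,.26,np.pi))"
```

```text
([-0.0774, -0.1006, -0.006], [-0.1, -0.0, -0.0])
```

Call:
apply_moves(moves=[[-0.077, -0.1, -0.006, 0, 0, 0, -1], [-0.077, -0.1, -0.006, 0, 0, 0, -1], [-0.077, -0.1, -0.006, 0, 0, 0, -1], [-0.077, -0.1, -0.006, 0, 0, 0, -1]])

```text
time: 1.55
tcp_pos: [0.5273, 0.0094, 0.2593]
eef_rot: [-3.14, -0.001, 3.137]
ft_force: [0.2, 0.2, -0.1]
opening: 0.0852
```

```bash
python3 -c "
from h import *
s=sense();c=camera_info('wrist');im=get_image('wrist');cv2.imwrite('pics/w1.png',im[:,:,::-1])
np.savez('w1.npz',im=im,**c);print(s['tcp_pos'],s['eef_rot'],np.abs(s['qvel']).max())"
```

```text
[0.52731976 0.00939329 0.25933825] [-3.13990402e+00 -5.94110856e-04  3.13699074e+00] 0.06407337432400491
```

View pics/w1.png

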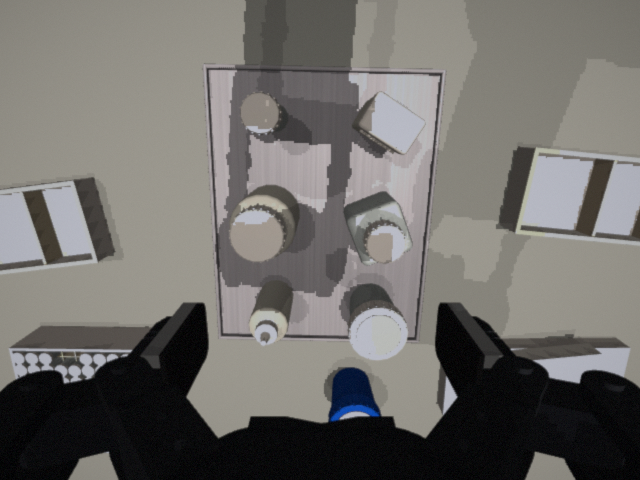

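```bash
python3 -c "
import cv2
im=cv2.imread('pics/w1.png')
a=cv2.resize(im[80:270,340:435],None,fx=4,fy=4,interpolation=cv2.INTER_CUBIC)
b=cv2.resize(im[80:270,220:315],None,fx=4,fy=4,interpolation=cv2.INTER_CUBIC)
import numpy as np
cv2.imwrite('pics/w1a.png',np.hstack([b,a])[:600]);
cv2.imwrite('pics/w1b.png',cv2.resize(im[260:370,230:420],None,fx=4,fy=4,interpolation=cv2.INTER_CUBIC))"
```

```text
(no output)
```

View pics/w1a.png

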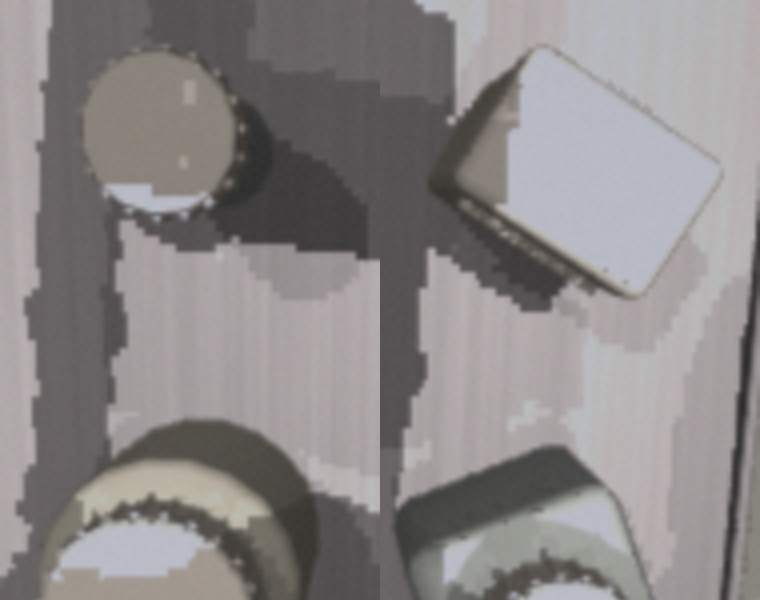

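View pics/w1b.png

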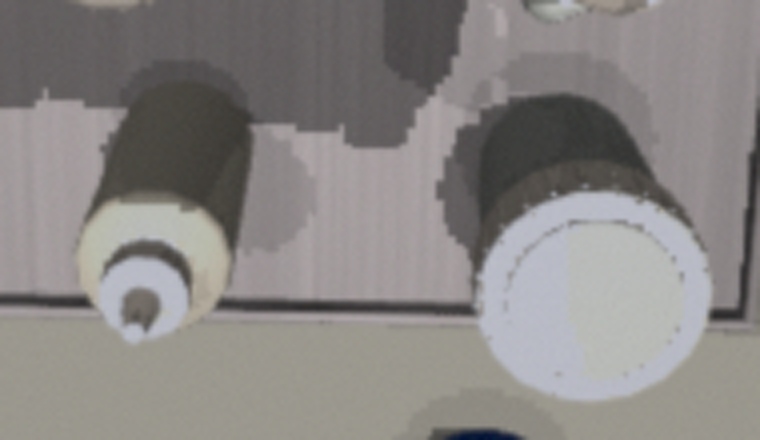

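```bash
python3 - <<'E'
from h import *
c=dict(np.load('w1.npz'))
def f(n,p,r,z,k=4,o=(0,0)):
    q=np.array([p,(p[0]+r,p[1])],float)/k+np.array(o)-(.4 if k>1 else 0)
    w=rayhit(q,z,c); print(n,np.round(w[0],4),"r",round(np.linalg.norm(w[1]-w[0]),4))
f("tube",(159,129),77,.096,4,(220,80))
f("pot",(595,296),117,.077,4,(230,260))
f("drop tip",(134,335),0,.104,4,(230,260))
f("drop shoulder",(157,262),77,.073,4,(230,260))
f("drop collar",(145,297),44,.085,4,(230,260))
f("sqcap",(385.5,243),20.5,.101,1)
f("round",(258,234),27,.099,1)
q=np.array([(163,45),(342,170),(256,298),(75,178)])/4+np.array([340,80])-.4
w=rayhit(q,.091,c); print("car",np.round(w[:,:2],4).tolist(),w.mean(0),np.round(np.linalg.norm(np.diff(np.r_[w,w[:1]],axis=0),axis=1),4))
d=w[0]-w[1]+w[3]-w[2]; print("long dir deg",np.degrees(np.arctan2(d[1],d[0])))
d=w[0]-w[3]+w[1]-w[2]; print("short dir deg",np.degrees(np.arctan2(d[1],d[0])))
im=cv2.imread('pics/w1.png')
cv2.imwrite('pics/w1c.png',cv2.resize(im[185:270,335:420],None,fx=7,fy=7,interpolation=cv2.INTER_CUBIC))
E
```

```text
tube [ 0.4436 -0.0378  0.096 ] r 0.0145
pot [0.6414 0.0614 0.077 ] r 0.0275
drop tip [ 0.6353 -0.0428  0.104 ] r 0.0
drop shoulder [ 0.6343 -0.0419  0.073 ] r 0.0182
drop collar [ 0.6368 -0.0432  0.085 ] r 0.0101
sqcap [0.5457 0.0606 0.101 ] r 0.0167
round [ 0.5381 -0.0431  0.099 ] r 0.022
car [[0.4289, 0.0536], [0.4516, 0.0889], [0.4757, 0.0736], [0.4528, 0.0375]] [0.45224983 0.06342657 0.091     ] [0.042  0.0285 0.0428 0.0289]
long dir deg -122.5628985284191
short dir deg 146.77639435731828
```

View pics/w1c.png

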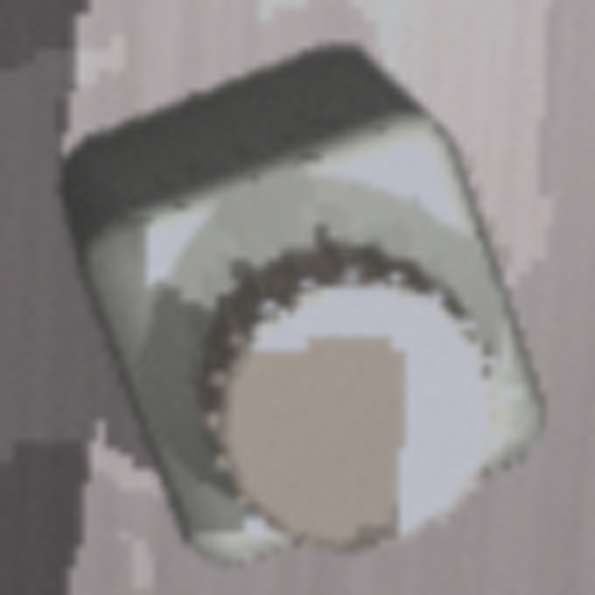

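```bash
python3 - <<'E'
from h import *
c=dict(np.load('w1.npz'))
q=np.array([(100,280),(182,520),(470,195),(530,375),(110,232),(395,128),(70,155),(320,50)])/7+np.array([335,185])-.4
for z,i in ((.071,0),(.071,2),(.071,4),(.003,6)):
    w=rayhit(q[i:i+2],z,c); d=w[1]-w[0]; print(np.degrees(np.arctan2(d[1],d[0]))%90, np.round(w.mean(0),4))
E
```

```text
19.072533089587854 [0.5533 0.0382 0.071 ]
20.68750742017487 [0.5384 0.0831 0.071 ]
20.311006660872124 [0.5247 0.0514 0.071 ]
22.92038935268478 [0.5265 0.0511 0.003 ]
```

```bash
python3 -c "
from h import *
print(go(.547,.061,.13,np.radians(201)),go(.547,.061,.040,np.radians(201)))"
```

```text
([-0.0211, 0.05, 0.1292], [-0.0, -0.1, -21.2]) ([-0.0212, 0.05, 0.2192], [-0.0, -0.1, -21.2])
```

Call:
apply_moves(moves=[[-0.021, 0.05, 0.02, 0, 0, -21, -1], [-0.021, 0.05, 0.05, 0, 0, -21, -1], [-0.021, 0.05, 0.09, 0, 0, -21, -1], [-0.021, 0.05, 0.129, 0, 0, -21, -1], [-0.021, 0.05, 0.129, 0, 0, -21, -1]])

```text
time: 2.1
tcp_pos: [0.5426, 0.0625, 0.1256]
eef_rot: [3.137, -0.012, -2.777]
ft_force: [-0.6, 1.0, -0.2]
opening: 0.0853
```

```bash
python3 -c "
from h import *
print(go(.547,.061,.13,np.radians(201)),go(.547,.061,.040,np.radians(201)))
im=get_image('wrist');cv2.imwrite('pics/w2.png',im[:,:,::-1])"
```

```text
([-0.0035, -0.003, -0.0045], [0.3, -0.7, -0.1]) ([-0.0046, -0.0034, 0.0855], [0.3, -0.7, -0.1])
```

View pics/w2.png

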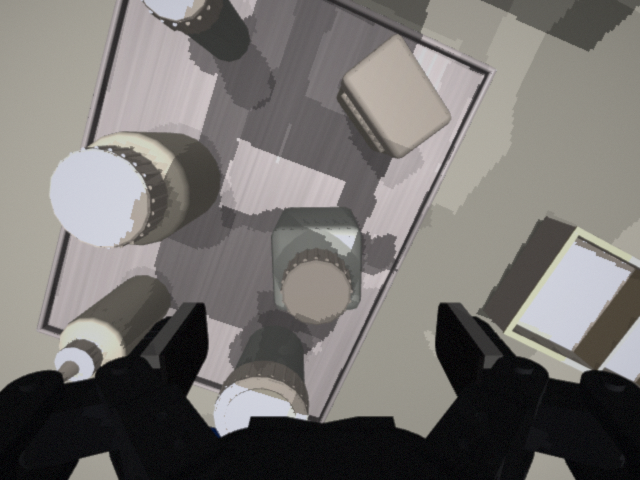

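Call:
apply_moves(moves=[[-0.004, -0.003, 0.02, 0, 0, 0, -1], [-0.004, -0.003, 0.05, 0, 0, 0, -1], [-0.004, -0.003, 0.086, 0, 0, 0, -1], [-0.004, -0.003, 0.086, 0, 0, 0, -1], [-0.004, -0.003, 0.086, 0, 0, 0, -1]])

```text
time: 2.65
tcp_pos: [0.55, 0.0611, 0.0448]
eef_rot: [3.14, -0.005, -2.777]
ft_force: [0.5, 0.1, 0.1]
opening: 0.0853
```

```bash
python3 -c "
from h import *
print(go(.547,.061,.040,np.radians(201)), sense()['ft_force'])
im=get_image('wrist');cv2.imwrite('pics/w3.png',im[:,:,::-1])"
```

```text
([0.0028, 0.001, 0.0048], [0.1, -0.3, -0.1]) [0.48048289 0.06113312 0.08099479]
```

View pics/w3.png

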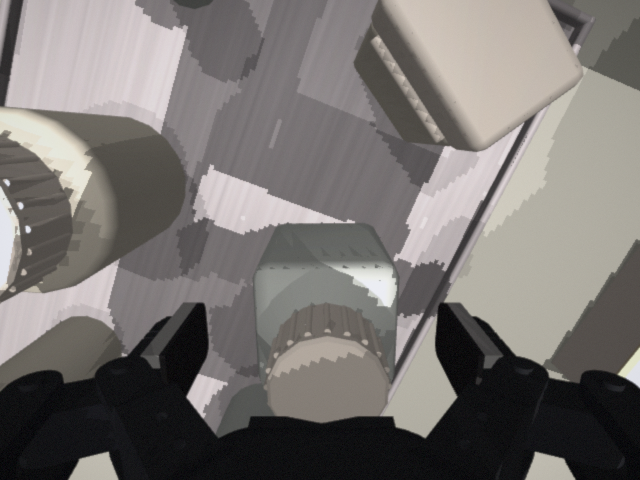

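Call:
apply_moves(moves=[[0.002, 0.001, 0.005, 0, 0, 0, -1], [0.002, 0.001, 0.005, 0, 0, 0, 1], [0.002, 0.001, 0.005, 0, 0, 0, 1], [0.002, 0.001, 0.005, 0, 0, 0, 1], [0.002, 0.001, 0.005, 0, 0, 0, 1]])

```text
time: 3.2
tcp_pos: [0.5488, 0.0613, 0.0413]
eef_rot: [3.141, -0.002, -2.777]
ft_force: [-1.9, 0.6, 5.5]
opening: 0.0495
```

Call:
apply_moves(moves=[[0, 0, 0, 0, 0, 0, 1], [0, 0, 0, 0, 0, 0, 1]])

```text
time: 3.4
tcp_pos: [0.5488, 0.0613, 0.0414]
eef_rot: [3.141, -0.002, -2.777]
ft_force: [-1.5, -0.2, 1.9]
opening: 0.0493
```

```bash
python3 -c "
from h import *
s=sense();print(s['tcp_pos'],s['ft_force'],s['opening'])
c=np.cos(.111);sn=np.sin(.111);p=np.array([.5516,-.2874])+[ .0275*sn,-.0275*c]
print('goal',p, go(p[0],p[1],.17,.111+np.pi))"
```

```text
[0.54878077 0.06134054 0.04136454] [-1.45751539 -0.20921006  1.91925943] 0.049347754588271224
goal [ 0.55464624 -0.31473076] ([0.1289, -0.3534, -0.1285], [0.0, -0.1, 14.5])
```

Call:
apply_moves(moves=[[0, 0, -0.03, 0, 0, 0, 1], [0, 0, -0.075, 0, 0, 0, 1], [0, 0, -0.12, 0, 0, 0, 1], [0.01, -0.04, -0.13, 0, 0, 5, 1], [0.03, -0.085, -0.13, 0, 0, 10, 1]])

```text
time: 3.9
tcp_pos: [0.5532, -0.0286, 0.174]
eef_rot: [-3.14, 0.003, -2.951]
ft_force: [0.6, -0.0, -2.1]
opening: 0.0495
```

```bash
cat > sb.py <<'E'
from h import *
LB=(np.array([.5265,.3010]),-.0986); SB=(np.array([.5516,-.2874]),.1108)
def inbox(B,x,y):
    c,s=np.cos(B[1]),np.sin(B[1]); return B[0]+[c*x-s*y,s*x+c*y]
E
python3 -c "
from sb import *
p=inbox(SB,0,-.0275);print(go(*p,.17,.111+np.pi),sense()['opening'])"
```

```text
([0.0528, -0.2813, 0.0044], [-0.1, 0.2, 4.5]) 0.049504615136659116
```

Call:
apply_moves(moves=[[0.01, -0.05, 0, 0, 0, 4.5, 1], [0.02, -0.1, 0, 0, 0, 4.5, 1], [0.03, -0.15, 0, 0, 0, 4.5, 1], [0.04, -0.2, 0, 0, 0, 4.5, 1], [0.053, -0.24, 0.004, 0, 0, 4.5, 1]])

```text
time: 4.4
tcp_pos: [0.5465, -0.2768, 0.1703]
eef_rot: [-3.14, 0.004, -3.03]
ft_force: [0.5, 0.6, -1.0]
opening: 0.0494
```

```bash
python3 -c "
from sb import *
p=inbox(SB,0,-.0275);print(go(*p,.17,.111+np.pi),sense()['opening'])
c=camera_info('wrist');im=get_image('wrist');cv2.imwrite('pics/w4.png',im[:,:,::-1]);np.savez('w4.npz',im=im,**c)
for n,z in(('long',.034),):
  pass
P=[np.r_[inbox(SB,x,y),.034] for x in(-.041,.041) for y in(-.0665,.0665)]; print(proj(P,c).round())"
```

```text
([-0.0039, -0.0386, 0.0004], [-0.1, 0.2, 0.0]) 0.049359992207616575
[[215. 177.]
 [400. 177.]
 [223. 283.]
 [394. 283.]]
```

View pics/w4.png

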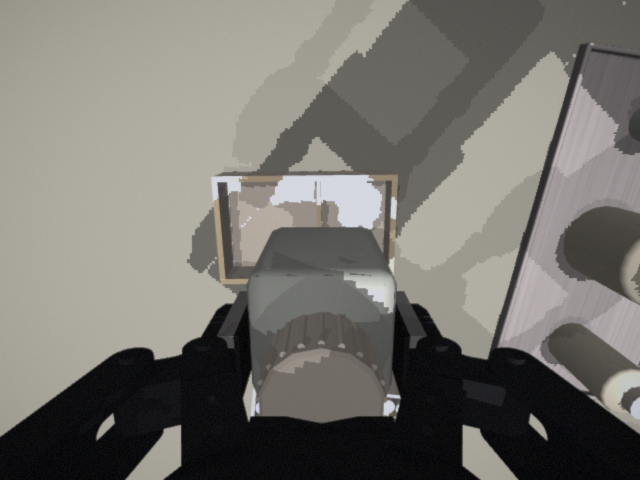

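Call:
apply_moves(moves=[[-0.004, -0.039, 0, 0, 0, 0, 1], [-0.004, -0.039, 0.02, 0, 0, 0, 1], [-0.004, -0.039, 0.055, 0, 0, 0, 1], [-0.004, -0.039, 0.09, 0, 0, 0, 1], [-0.004, -0.039, 0.105, 0, 0, 0, 1]])

```text
time: 4.95
tcp_pos: [0.5511, -0.3211, 0.0602]
eef_rot: [-3.141, -0.003, -3.035]
ft_force: [-0.1, 1.2, -2.2]
opening: 0.049
```

```bash
python3 -c "
from sb import *
p=inbox(SB,0,-.0280);print(go(*p,.0434,.111+np.pi),sense()['ft_force'])
c=camera_info('wrist');im=get_image('wrist');cv2.imwrite('pics/w5.png',im[:,:,::-1])"
```

```text
([-0.0043, 0.0055, 0.0167], [-0.0, -0.2, -0.2]) [-0.11921191  1.19223216 -2.18408466]
```

View pics/w5.png

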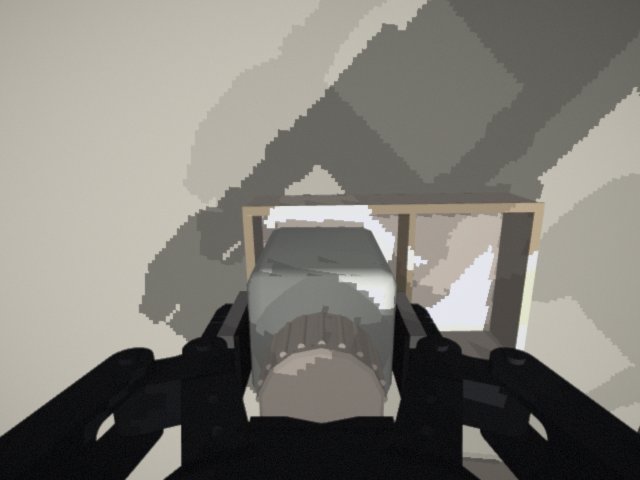

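Call:
apply_moves(moves=[[-0.004, 0.0055, 0, 0, 0, 0, 1], [-0.004, 0.0055, 0.004, 0, 0, 0, 1], [-0.004, 0.0055, 0.009, 0, 0, 0, 1], [-0.004, 0.0055, 0.014, 0, 0, 0, 1], [-0.004, 0.0055, 0.0165, 0, 0, 0, 1]])

```text
time: 5.5
tcp_pos: [0.5542, -0.315, 0.0427]
eef_rot: [-3.141, -0.004, -3.035]
ft_force: [-0.4, 0.2, -1.4]
opening: 0.0494
```

```bash
python3 -c "
from sb import *
p=inbox(SB,0,-.0280);print(go(*p,.0434,.111+np.pi),sense()['ft_force'])"
```

```text
([-0.0004, -0.0002, -0.0007], [-0.0, -0.2, -0.2]) [-0.35104645  0.20839632 -1.40091427]
```

Call:
apply_moves(moves=[[0, 0, 0.0005, 0, 0, 0, 1], [0, 0, 0.0005, 0, 0, 0, -1], [0, 0, 0.0005, 0, 0, 0, -1], [0, 0, 0.0005, 0, 0, 0, -1], [0, 0, 0, 0, 0, 0, -1]])

```text
time: 6.0
tcp_pos: [0.5543, -0.3151, 0.0428]
eef_rot: [-3.141, -0.004, -3.035]
ft_force: [0.1, -0.4, 0.1]
opening: 0.0853
```

Call:
apply_moves(moves=[[0, 0, -0.02, 0, 0, 0, -1], [0, 0, -0.06, 0, 0, 0, -1], [0, 0, -0.1, 0, 0, 0, -1]])

```text
time: 6.3
tcp_pos: [0.5542, -0.3148, 0.1433]
eef_rot: [3.141, -0.005, -3.035]
ft_force: [1.3, -1.0, -0.1]
opening: 0.0851
```

```bash
python3 -c "
from sb import *
c=camera_info('wrist');im=get_image('wrist');cv2.imwrite('pics/w6.png',im[:,:,::-1])
print(go(.4446,-.037,.16,np.pi*5/4),go(.4446,-.037,.16,np.pi))"
```

```text
([0.0821, 0.2902, -0.0109], [-0.5, 0.1, -38.9]) ([0.0821, 0.2902, -0.0109], [-0.4, 0.3, 6.1])
```

View pics/w6.png

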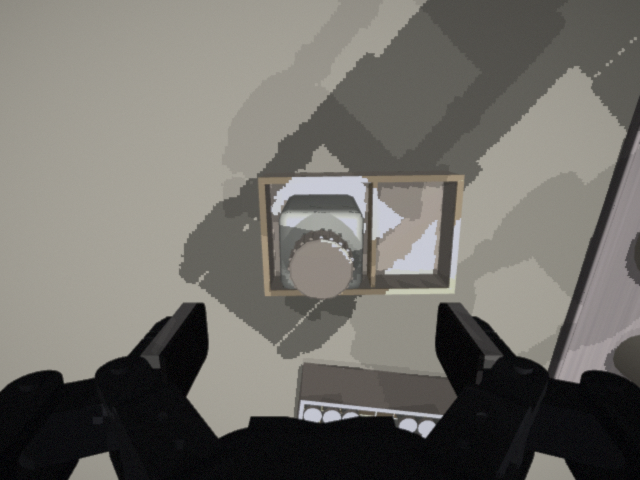

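```bash
python3 -c "
from sb import *
print(go(.4446,-.037,.15,np.radians(135)))"
```

```text
([0.0822, 0.2903, -0.0009], [-0.3, 0.5, 51.1])
```

Call:
apply_moves(moves=[[0.015, 0.048, -0.01, 0, 0, 8, -1], [0.03, 0.096, -0.01, 0, 0, 16, -1], [0.045, 0.144, -0.01, 0, 0, 24, -1], [0.06, 0.192, -0.01, 0, 0, 32, -1], [0.075, 0.24, -0.01, 0, 0, 40, -1]])

```text
time: 6.85
tcp_pos: [0.4569, -0.0867, 0.1597]
eef_rot: [-3.139, 0.009, 2.544]
ft_force: [1.7, 0.8, -0.3]
opening: 0.0858
```

```bash
python3 -c "
from sb import *
print(go(.4446,-.037,.14,np.radians(135)))"
```

```text
([0.0383, 0.0342, 0.0193], [-0.1, 0.6, 10.8])
```

Call:
apply_moves(moves=[[0.038, 0.034, 0.01, 0, 0.5, 8, -1], [0.038, 0.034, 0.019, 0, 0.5, 10.8, -1], [0.038, 0.034, 0.019, 0, 0.5, 10.8, -1]])

```text
time: 7.15
tcp_pos: [0.4437, -0.0358, 0.1397]
eef_rot: [-3.139, -0.0, 2.358]
ft_force: [-0.5, 0.2, 0.2]
opening: 0.0853
```

```bash
python3 -c "
from sb import *
print(go(.4446,-.037,.14,np.radians(135)))
c=camera_info('wrist');im=get_image('wrist');cv2.imwrite('pics/w7.png',im[:,:,::-1]);print(proj([[.4446,-.037,.096]],c))"
```

```text
([-0.0014, -0.0002, -0.0003], [-0.1, -0.0, 0.1])
[[321.55069254 273.27863485]]
```

View pics/w7.png

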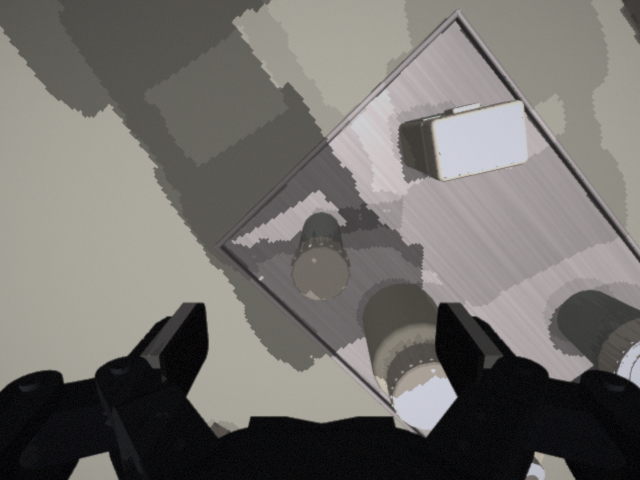

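Call:
apply_moves(moves=[[-0.001, 0, 0.03, 0, 0, 0, -1], [-0.001, 0, 0.065, 0, 0, 0, -1], [-0.001, 0, 0.101, 0, 0, 0, -1], [-0.001, 0, 0.101, 0, 0, 0, -1], [-0.001, 0, 0.101, 0, 0, 0, -1]])

```text
time: 7.7
tcp_pos: [0.4459, -0.0388, 0.0398]
eef_rot: [-3.14, 0.001, 2.358]
ft_force: [0.1, -0.2, -0.0]
opening: 0.0856
```

Call:
apply_moves(moves=[[0, 0, 0, 0, 0, 0, 1], [0, 0, 0, 0, 0, 0, 1], [0, 0, 0, 0, 0, 0, 1], [0, 0, 0, 0, 0, 0, 1], [0, 0, 0, 0, 0, 0, 1]], grip_force=30)

```text
time: 8.2
tcp_pos: [0.4463, -0.039, 0.0406]
eef_rot: [-3.14, 0.002, 2.359]
ft_force: [-0.7, -1.1, 5.9]
opening: 0.0276
```

```bash
python3 -c "
from sb import *
s=sense();print(s['tcp_pos'],s['ft_force'],s['opening'])
p=inbox(SB,0,.0375);print(p,go(*p,.17,.111+np.pi/2))"
```

```text
[ 0.4462929  -0.03903776  0.04064013] [-0.66002166 -1.11389993  5.92285865] 0.027593031462325966
[ 0.5474535  -0.25012995] ([-0.2209, -0.0785, -0.1287], [-0.0, 0.2, 38.8])
```

Call:
apply_moves(moves=[[0, 0, -0.03, 0, 0, 0, 1], [0, 0, -0.075, 0, 0, 0, 1], [0, 0, -0.12, 0, 0, 0, 1], [-0.04, -0.015, -0.13, 0, 0, 8, 1], [-0.085, -0.03, -0.13, 0, 0, 16, 1]])

```text
time: 8.7
tcp_pos: [0.4868, -0.1202, 0.1743]
eef_rot: [3.139, 0.007, 2.077]
ft_force: [0.1, -0.2, -0.2]
opening: 0.0276
```

```bash
python3 -c "
from sb import *
p=inbox(SB,0,.0375);print(go(*p,.17,.111+np.pi/2),sense()['opening'])"
```

```text
([-0.143, -0.01, 0.0053], [0.3, 0.4, 22.7]) 0.027570866284792935
```

Call:
apply_moves(moves=[[-0.045, -0.003, 0.005, 0, 0, 8, 1], [-0.09, -0.006, 0.005, 0, 0, 16, 1], [-0.13, -0.01, 0.005, 0, 0, 22.7, 1], [-0.143, -0.01, 0.005, 0, 0, 22.7, 1], [-0.143, -0.01, 0.005, 0, 0, 22.7, 1]])

```text
time: 9.2
tcp_pos: [0.5475, -0.2519, 0.1697]
eef_rot: [3.136, 0.006, 1.679]
ft_force: [0.7, 0.1, -0.1]
opening: 0.0274
```

```bash
python3 -c "
from sb import *
p=inbox(SB,0,.0375);print(go(*p,.0416,.111+np.pi/2),sense()['opening'])
c=camera_info('wrist');im=get_image('wrist');cv2.imwrite('pics/w8.png',im[:,:,::-1])"
```

```text
([0.0025, -0.0006, 0.1281], [0.3, 0.3, -0.2]) 0.027418068284144625
```

View pics/w8.png

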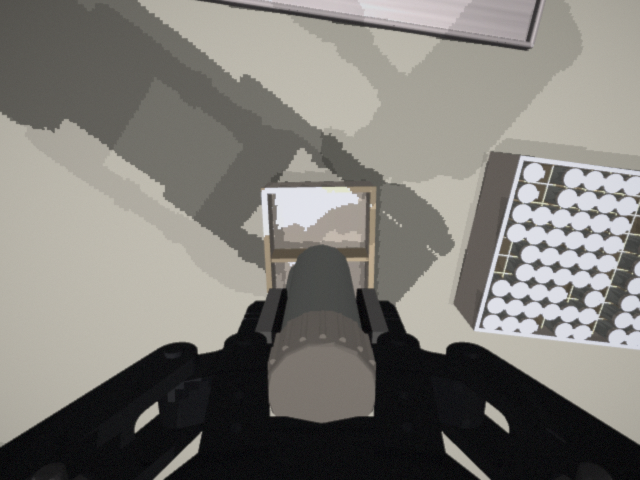

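Call:
apply_moves(moves=[[0.0025, 0, 0.03, 0, 0, 0, 1], [0.0025, 0, 0.065, 0, 0, 0, 1], [0.0025, 0, 0.1, 0, 0, 0, 1], [0.0025, 0, 0.11, 0, 0, 0, 1], [0.0025, 0, 0.11, 0, 0, 0, 1]])

```text
time: 9.75
tcp_pos: [0.5464, -0.2468, 0.0589]
eef_rot: [3.139, 0.003, 1.681]
ft_force: [-0.6, -0.3, -0.4]
opening: 0.0275
```

```bash
python3 -c "
from sb import *
p=inbox(SB,0,.0375);print(go(*p,.0416,.111+np.pi/2),sense()['opening'])
c=camera_info('wrist');im=get_image('wrist');cv2.imwrite('pics/w9.png',im[:,:,::-1])"
```

```text
([-0.0034, 0.0006, 0.0173], [0.1, 0.1, -0.0]) 0.027496576707606434
```

View pics/w9.png

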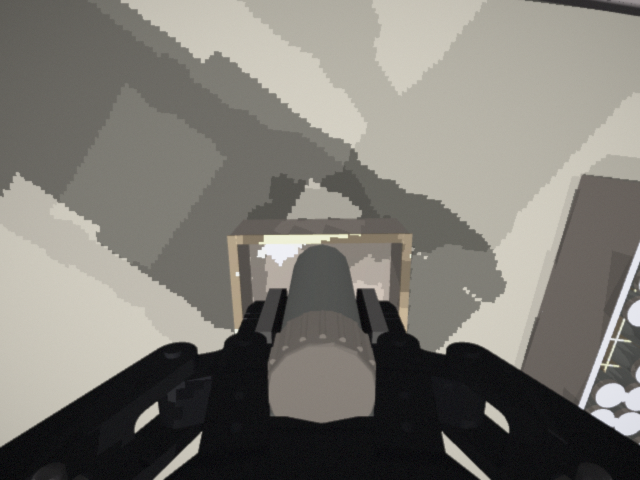

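Call:
apply_moves(moves=[[-0.0035, 0.0005, 0.003, 0, 0, 0, 1], [-0.0035, 0.0005, 0.007, 0, 0, 0, 1], [-0.0035, 0.0005, 0.012, 0, 0, 0, 1], [-0.0035, 0.0005, 0.0165, 0, 0, 0, 1], [-0.0035, 0.0005, 0.0165, 0, 0, 0, 1]])

```text
time: 10.3
tcp_pos: [0.548, -0.2509, 0.0433]
eef_rot: [3.138, 0.004, 1.681]
ft_force: [0.0, -0.1, -0.5]
opening: 0.0279
```

```bash
python3 -c "
from sb import *
p=inbox(SB,0,.0375);print(go(*p,.0416,.111+np.pi/2),sense()['ft_force'])"
```

```text
([0.0009, -0.0005, 0.0017], [0.2, 0.2, -0.0]) [ 0.03952235 -0.1046769  -0.5380208 ]
```

Call:
apply_moves(moves=[[0, 0, 0.0015, 0, 0, 0, 1], [0, 0, 0.0015, 0, 0, 0, 1]])

```text
time: 10.5
tcp_pos: [0.5481, -0.251, 0.0418]
eef_rot: [3.138, 0.004, 1.681]
ft_force: [-0.2, -0.1, 0.2]
opening: 0.0272
```

Call:
apply_moves(moves=[[0, 0, 0.0005, 0, 0, 0, -1], [0, 0, 0.0005, 0, 0, 0, -1], [0, 0, 0, 0, 0, 0, -1], [0, 0, 0, 0, 0, 0, -1], [0, 0, 0, 0, 0, 0, -1]])

```text
time: 11.0
tcp_pos: [0.5482, -0.251, 0.0419]
eef_rot: [3.138, 0.004, 1.681]
ft_force: [0.4, 0.7, 0.0]
opening: 0.0854
```

Call:
apply_moves(moves=[[0, 0, -0.02, 0, 0, 0, -1], [0, 0, -0.06, 0, 0, 0, -1], [0, 0, -0.11, 0, 0, 0, -1]])

```text
time: 11.3
tcp_pos: [0.5465, -0.2499, 0.1512]
eef_rot: [3.141, 0.001, 1.681]
ft_force: [1.0, -1.2, -0.3]
opening: 0.0855
```

```bash
python3 -c "
from sb import *
c=camera_info('wrist');im=get_image('wrist');cv2.imwrite('pics/w10.png',im[:,:,::-1])
print(go(.4535,.0631,.15,np.radians(57.5+90)))"
```

```text
([0.3243, -0.0619, 0.0073], [0.4, 1.0, -51.2])
```

View pics/w10.png

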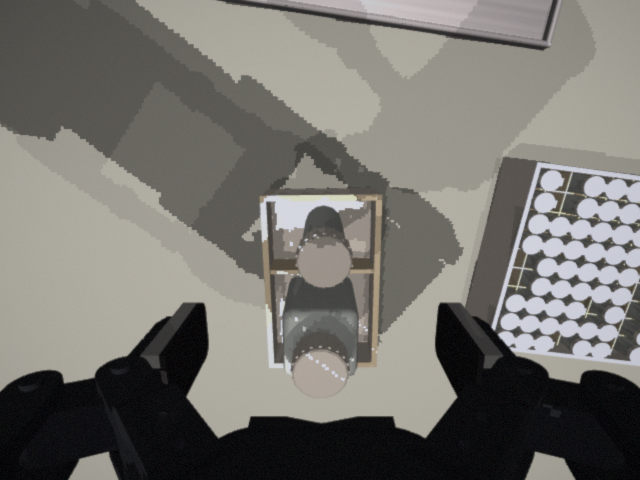

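Call:
apply_moves(moves=[[0.048, -0.01, -0.005, 0, 0, -8, -1], [0.096, -0.02, -0.005, 0, 0, -16, -1], [0.144, -0.03, -0.005, 0, 0, -24, -1], [0.192, -0.04, -0.005, 0, 0, -32, -1], [0.24, -0.05, -0.005, 0, 0, -40, -1]])

```text
time: 11.85
tcp_pos: [0.4736, -0.0177, 0.1636]
eef_rot: [3.138, 0.018, 2.385]
ft_force: [0.8, -0.3, 0.7]
opening: 0.0854
```

```bash
python3 -c "
from sb import *
print(go(.4535,.0631,.14,np.radians(147.3)))"
```

```text
([0.0705, 0.0449, 0.0225], [0.1, 1.0, -10.7])
```

Call:
apply_moves(moves=[[0.04, 0.025, 0.01, 0, 1, -8, -1], [0.07, 0.045, 0.02, 0, 1, -10.7, -1], [0.07, 0.045, 0.022, 0, 1, -10.7, -1], [0.07, 0.045, 0.022, 0, 1, -10.7, -1]])

```text
time: 12.25
tcp_pos: [0.4538, 0.0635, 0.1403]
eef_rot: [3.14, 0.001, 2.573]
ft_force: [0.4, 0.7, 0.5]
opening: 0.0849
```

```bash
python3 -c "
from sb import *
print(go(.4535,.0631,.0365,np.radians(147.3)))
c=camera_info('wrist');im=get_image('wrist');cv2.imwrite('pics/w11.png',im[:,:,::-1]);np.savez('w11.npz',im=im,**c);print(proj([[.4535,.0631,.091]],c))"
```

```text
([0.0002, -0.0006, 0.1038], [0.1, 0.1, 0.1])
[[320.92440234 266.82371224]]
```

View pics/w11.png

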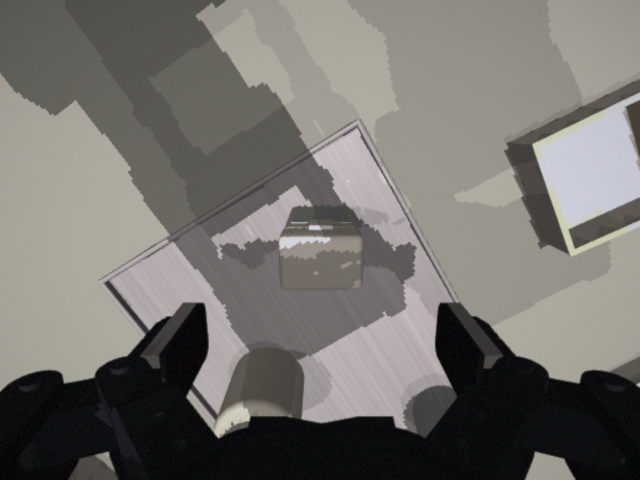

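Call:
apply_moves(moves=[[0, 0, 0.03, 0, 0, 0, -1], [0, 0, 0.065, 0, 0, 0, -1], [0, 0, 0.103, 0, 0, 0, -1], [0, 0, 0.103, 0, 0, 0, -1], [0, 0, 0.103, 0, 0, 0, -1]])

```text
time: 12.8
tcp_pos: [0.4551, 0.0618, 0.0381]
eef_rot: [3.14, 0.001, 2.57]
ft_force: [-1.0, -1.1, -0.5]
opening: 0.0854
```

Call:
apply_moves(moves=[[0, 0, 0, 0, 0, 0, 1], [0, 0, 0, 0, 0, 0, 1], [0, 0, 0, 0, 0, 0, 1], [0, 0, 0, 0, 0, 0, 1], [0, 0, 0, 0, 0, 0, 1]], grip_force=40)

```text
time: 13.3
tcp_pos: [0.4561, 0.0617, 0.0395]
eef_rot: [3.139, 0.004, 2.57]
ft_force: [-1.1, -1.1, 7.7]
opening: 0.0448
```

```bash
python3 -c "
from sb import *
s=sense();print(s['tcp_pos'],s['ft_force'],s['opening'],s['joint_pos'])
p=inbox(LB,0,.07);print(p,go(*p,.17,LB[1]+np.pi/2))"
```

```text
[0.4561308  0.0617028  0.03953781] [-1.07738761 -1.13578788  7.65268598] 0.04481822483692961 [-3.24699169e-02  4.89304267e-01  1.93518139e+00  3.81723453e-04
  7.12197987e-01 -1.03217431e+00]
[0.53339082 0.37066001] ([0.1016, 0.302, -0.1301], [0.3, 0.1, 62.9])
```

Call:
apply_moves(moves=[[0, 0, -0.03, 0, 0, 0, 1], [0, 0, -0.075, 0, 0, 0, 1], [0, 0, -0.12, 0, 0, 8, 1], [0.015, 0.045, -0.13, 0, 0, 16, 1], [0.03, 0.09, -0.13, 0, 0, 24, 1]])

```text
time: 13.8
tcp_pos: [0.4793, 0.1472, 0.1732]
eef_rot: [3.131, 0.006, 2.16]
ft_force: [0.8, -1.1, -1.6]
opening: 0.0445
```

```bash
python3 -c "
from sb import *
p=inbox(LB,0,.07);print(p,go(*p,.17,LB[1]+np.pi/2),sense()['opening'])"
```

```text
[0.53339082 0.37066001] ([0.1556, 0.1692, 0.004], [0.7, 0.1, 39.4]) 0.04450919133614868
```

Call:
apply_moves(moves=[[0.03, 0.033, 0.004, 0, 0, 8, 1], [0.06, 0.066, 0.004, 0, 0, 16, 1], [0.09, 0.1, 0.004, 0, 0, 24, 1], [0.12, 0.135, 0.004, 0, 0, 32, 1], [0.15, 0.165, 0.004, 0.5, 0, 39.4, 1]])

```text
time: 14.3
tcp_pos: [0.5331, 0.3658, 0.1707]
eef_rot: [3.137, 0.0, 1.468]
ft_force: [0.4, -0.6, -1.1]
opening: 0.0445
```

```bash
python3 -c "
from sb import *
p=inbox(LB,0,.07);print(go(*p,.16,LB[1]+np.pi/2),sense()['opening'])"
```

```text
([0.0049, -0.0003, 0.0107], [0.2, 0.0, -0.3]) 0.044501716969149535
```

Call:
apply_moves(moves=[[0.005, 0, 0.01, 0.2, 0, 0, 1], [0.005, 0, 0.01, 0.2, 0, 0, 1], [0.005, 0, 0.01, 0.2, 0, 0, 1]])

```text
time: 14.6
tcp_pos: [0.5331, 0.3698, 0.1605]
eef_rot: [-3.141, 0.002, 1.469]
ft_force: [0.5, 0.1, -0.4]
opening: 0.0441
```

```bash
python3 -c "
from sb import *
p=inbox(LB,0,.07);print(go(*p,.16,LB[1]+np.pi/2),sense()['opening'])
c=camera_info('wrist');im=get_image('wrist');cv2.imwrite('pics/w12.png',im[:,:,::-1]);np.savez('w12.npz',im=im,**c);
P=[np.r_[inbox(LB,x,y),.034] for x in(-.041,.041) for y in(-.098,.098)]; print(proj(P,c).round())"
```

```text
([0.0009, 0.0002, 0.0005], [-0.0, 0.1, -0.2]) 0.04408462550058681
[[274. 423.]
 [263. 190.]
 [371. 422.]
 [380. 190.]]
```

View pics/w12.png

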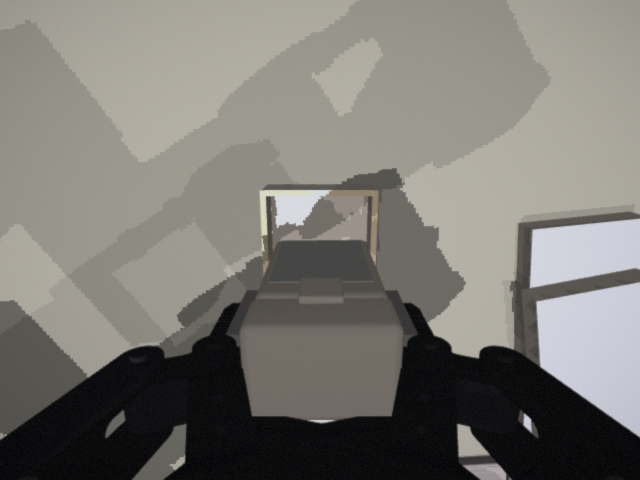

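Call:
apply_moves(moves=[[0.001, 0, 0.03, 0, 0, 0, 1], [0.001, 0, 0.065, 0, 0, 0, 1], [0.001, 0, 0.095, 0, 0, 0, 1], [0.001, 0, 0.1, 0, 0, 0, 1], [0.001, 0, 0.1, 0, 0, 0, 1]])

```text
time: 15.15
tcp_pos: [0.5338, 0.3693, 0.0612]
eef_rot: [-3.141, 0.002, 1.467]
ft_force: [0.0, -0.4, -0.4]
opening: 0.0444
```

```bash
python3 -c "
from sb import *
p=inbox(LB,0,.07);print(go(*p,.0405,LB[1]+np.pi/2),sense()['opening'])
c=camera_info('wrist');im=get_image('wrist');cv2.imwrite('pics/w13.png',im[:,:,::-1])"
```

```text
([0.0014, -0.0005, 0.0207], [-0.0, 0.1, -0.3]) 0.04437335847842388
```

View pics/w13.png

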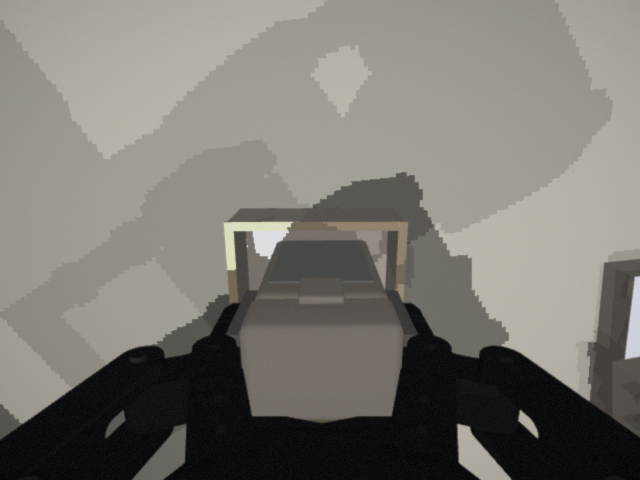

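Call:
apply_moves(moves=[[0.001, 0, 0.005, 0, 0, 0, 1], [0.001, 0, 0.01, 0, 0, 0, 1], [0.001, 0, 0.015, 0, 0, 0, 1], [0.001, 0, 0.0195, 0, 0, 0, 1], [0.001, 0, 0.0195, 0, 0, 0, 1]])

```text
time: 15.7
tcp_pos: [0.5342, 0.3708, 0.0422]
eef_rot: [3.141, 0.001, 1.467]
ft_force: [0.3, 0.5, -0.4]
opening: 0.0445
```

```bash
python3 -c "
from sb import *
p=inbox(LB,0,.07);print(go(*p,.0405,LB[1]+np.pi/2),sense()['ft_force'])"
```

```text
([-0.0002, -0.0008, 0.0017], [0.0, 0.1, -0.3]) [ 0.29974464  0.51106675 -0.37159841]
```

Call:
apply_moves(moves=[[0, 0, 0.0015, 0, 0, 0, 1], [0, 0, 0.002, 0, 0, 0, 1]])

```text
time: 15.9
tcp_pos: [0.5344, 0.371, 0.0406]
eef_rot: [3.14, 0.0, 1.467]
ft_force: [-1.0, 0.0, 4.2]
opening: 0.0445
```

Call:
apply_moves(moves=[[0, 0, 0, 0, 0, 0, -1], [0, 0, 0, 0, 0, 0, -1], [0, 0, 0, 0, 0, 0, -1], [0, 0, 0, 0, 0, 0, -1], [0, 0, 0, 0, 0, 0, -1]])

```text
time: 16.4
tcp_pos: [0.5344, 0.371, 0.0406]
eef_rot: [3.14, 0.0, 1.467]
ft_force: [-0.2, -0.2, -0.8]
opening: 0.085
```

Call:
apply_moves(moves=[[0, 0, -0.02, 0, 0, 0, -1], [0, 0, -0.06, 0, 0, 0, -1], [0, 0, -0.12, 0, 0, 0, -1]])

```text
time: 16.7
tcp_pos: [0.5331, 0.3703, 0.1496]
eef_rot: [-3.139, 0.003, 1.467]
ft_force: [0.5, -0.1, 0.7]
opening: 0.0854
```

```bash
python3 -c "
from sb import *
c=camera_info('wrist');im=get_image('wrist');cv2.imwrite('pics/w14.png',im[:,:,::-1])
print(go(.6355,-.0415,.16,np.radians(180)),go(.6355,-.0415,.16,np.radians(135)))"
```

```text
([-0.4019, 0.1405, 0.0], [0.3, -0.8, 84.1]) ([-0.4019, 0.1405, 0.0], [0.8, -0.0, -50.9])
```

View pics/w14.png

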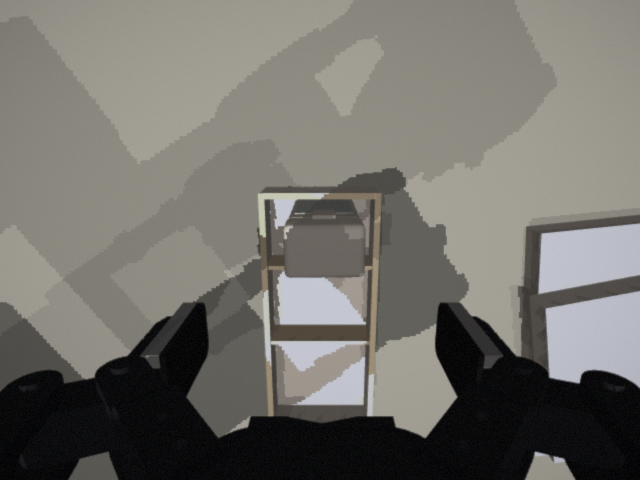

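Call:
apply_moves(moves=[[-0.045, 0.015, -0.015, 0, 0, -8, -1], [-0.09, 0.03, -0.015, 0, 0, -16, -1], [-0.135, 0.045, -0.015, 0, 0, -24, -1], [-0.18, 0.06, -0.015, 0, 0, -32, -1], [-0.225, 0.077, -0.015, 0, 0, -40, -1]])

```text
time: 17.25
tcp_pos: [0.5905, 0.1391, 0.1756]
eef_rot: [3.128, 0.003, 2.172]
ft_force: [0.7, -0.4, -0.0]
opening: 0.0855
```

```bash
python3 -c "
from sb import *
print(go(.6355,-.042,.16,np.radians(135)))"
```

```text
([-0.1748, -0.0655, 0.0152], [0.8, 0.2, -10.6])
```

Call:
apply_moves(moves=[[-0.045, -0.017, 0.005, 0.8, 0, -8, -1], [-0.09, -0.034, 0.01, 0.8, 0, -10.6, -1], [-0.135, -0.05, 0.015, 0.8, 0, -10.6, -1], [-0.175, -0.065, 0.015, 0.8, 0, -10.6, -1], [-0.175, -0.065, 0.015, 0.8, 0, -10.6, -1]])

```text
time: 17.75
tcp_pos: [0.6367, -0.0476, 0.1597]
eef_rot: [-3.14, 0.006, 2.351]
ft_force: [0.3, 0.4, -0.1]
opening: 0.0856
```

```bash
python3 -c "
from sb import *
print(go(.6355,-.042,.16,np.radians(135)))
c=camera_info('wrist');im=get_image('wrist');cv2.imwrite('pics/w15.png',im[:,:,::-1]);print(proj([[.6355,-.042,.104],[.6355,-.042,.073]],c))"
```

```text
([0.0049, 0.0031, -0.0004], [-0.1, 0.3, -0.3])
[[327.64121564 253.85790486]
 [327.03581168 238.16479718]]
```

View pics/w15.png

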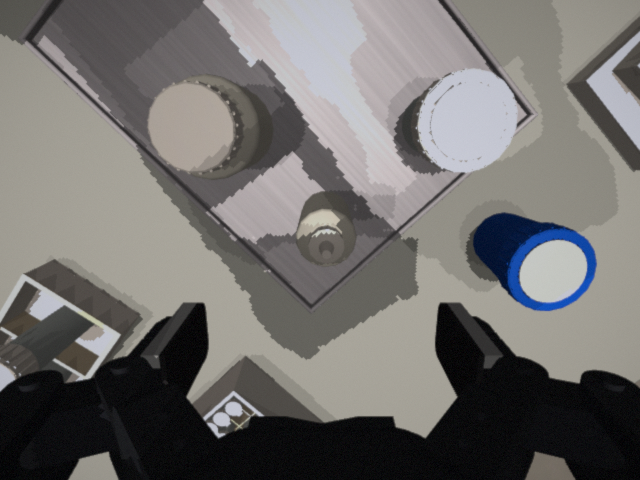

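Call:
apply_moves(moves=[[0.005, 0.003, 0.03, 0, 0, 0, -1], [0.005, 0.003, 0.065, 0, 0, 0, -1], [0.005, 0.003, 0.1, 0, 0, 0, -1], [0.005, 0.003, 0.121, 0, 0, 0, -1], [0.005, 0.003, 0.121, 0, 0, 0, -1]])

```text
time: 18.3
tcp_pos: [0.6325, -0.0375, 0.0354]
eef_rot: [-3.137, -0.002, 2.354]
ft_force: [-0.1, 0.7, 0.1]
opening: 0.0852
```

Call:
apply_moves(moves=[[0, 0, 0, 0, 0, 0, 1], [0, 0, 0, 0, 0, 0, 1], [0, 0, 0, 0, 0, 0, 1], [0, 0, 0, 0, 0, 0, 1], [0, 0, 0, 0, 0, 0, 1]], grip_force=40)

```text
time: 18.8
tcp_pos: [0.6334, -0.0375, 0.037]
eef_rot: [-3.138, 0.0, 2.353]
ft_force: [-2.2, 1.2, 5.4]
opening: 0.0376
```

```bash
python3 -c "
from sb import *
s=sense();print(s['tcp_pos'],s['ft_force'],s['opening'])
p=inbox(LB,0,.013);print(p,go(*p,.18,LB[1]+np.pi/2))"
```

```text
[ 0.63338067 -0.03753501  0.036971  ] [-2.15329376  1.22498993  5.43272647] 0.03757102271100599
[0.52777972 0.31393686] ([0.3236, 0.1725, -0.1436], [-0.2, 0.1, 50.5])
```

Call:
apply_moves(moves=[[0, 0, -0.03, 0, 0, 0, 1], [0, 0, -0.075, 0, 0, 0, 1], [0, 0, -0.12, 0, 0, 0, 1], [0.035, 0.02, -0.14, 0, 0, 8, 1], [0.075, 0.04, -0.144, 0, 0, 16, 1]])

```text
time: 19.3
tcp_pos: [0.611, 0.0437, 0.1848]
eef_rot: [3.138, 0.005, 2.066]
ft_force: [-0.1, 0.8, -0.8]
opening: 0.0372
```

```bash
python3 -c "
from sb import *
p=inbox(LB,0,.0175);print(p,go(*p,.17,LB[1]+np.pi/2),sense()['opening'])"
```

```text
[0.52822271 0.318415  ] ([0.2812, 0.0576, 0.0136], [0.3, 0.2, 34.0]) 0.03715156294198805
```

Call:
apply_moves(moves=[[0.045, 0.01, 0.005, 0, 0, 8, 1], [0.09, 0.02, 0.01, 0, 0, 16, 1], [0.135, 0.03, 0.013, 0, 0, 24, 1], [0.18, 0.04, 0.013, 0, 0, 32, 1], [0.225, 0.048, 0.013, 0, 0, 34, 1]])

```text
time: 19.8
tcp_pos: [0.5458, 0.266, 0.171]
eef_rot: [3.136, 0.002, 1.467]
ft_force: [2.2, 0.5, 0.1]
opening: 0.0373
```

```bash
python3 -c "
from sb import *
p=inbox(LB,0,.0175);print(p,go(*p,.17,LB[1]+np.pi/2),sense()['opening'])"
```

```text
[0.52822271 0.318415  ] ([0.0503, -0.0229, 0.0008], [0.3, 0.1, -0.3]) 0.03734149175858013
```

Call:
apply_moves(moves=[[0.03, -0.014, 0, 0.3, 0, 0, 1], [0.05, -0.023, 0, 0.3, 0, 0, 1], [0.05, -0.023, 0, 0.3, 0, 0, 1], [0.05, -0.023, 0, 0.3, 0, 0, 1]])

```text
time: 20.2
tcp_pos: [0.528, 0.318, 0.1708]
eef_rot: [3.141, 0.003, 1.468]
ft_force: [0.6, -0.6, -0.5]
opening: 0.0373
```

```bash
python3 -c "
from sb import *
p=inbox(LB,0,.0175);print(p,go(*p,.038,LB[1]+np.pi/2),sense()['opening'])
c=camera_info('wrist');im=get_image('wrist');cv2.imwrite('pics/w16.png',im[:,:,::-1])"
```

```text
[0.52822271 0.318415  ] ([0.0008, 0.0001, 0.1328], [0.1, 0.1, -0.2]) 0.03728383734124776
```

View pics/w16.png

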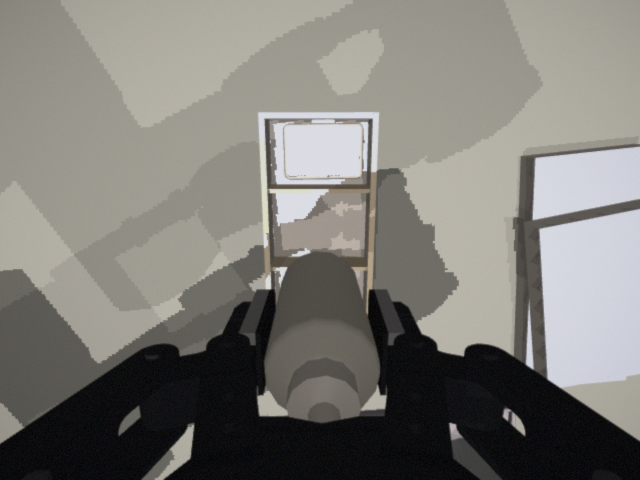

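Call:
apply_moves(moves=[[0.001, 0, 0.035, 0, 0, 0, 1], [0.001, 0, 0.075, 0, 0, 0, 1], [0.001, 0, 0.105, 0, 0, 0, 1], [0.001, 0, 0.112, 0, 0, 0, 1], [0.001, 0, 0.112, 0, 0, 0, 1]])

```text
time: 20.75
tcp_pos: [0.5287, 0.3168, 0.0582]
eef_rot: [-3.141, 0.004, 1.466]
ft_force: [-0.3, 0.1, 0.5]
opening: 0.037
```

```bash
python3 -c "
from sb import *
p=inbox(LB,0,.0175);print(p,go(*p,.038,LB[1]+np.pi/2),sense()['opening'])
c=camera_info('wrist');im=get_image('wrist');cv2.imwrite('pics/w17.png',im[:,:,::-1])"
```

```text
[0.52822271 0.318415  ] ([0.0016, -0.0006, 0.0202], [-0.0, 0.2, -0.4]) 0.03697530594072794
```

View pics/w17.png

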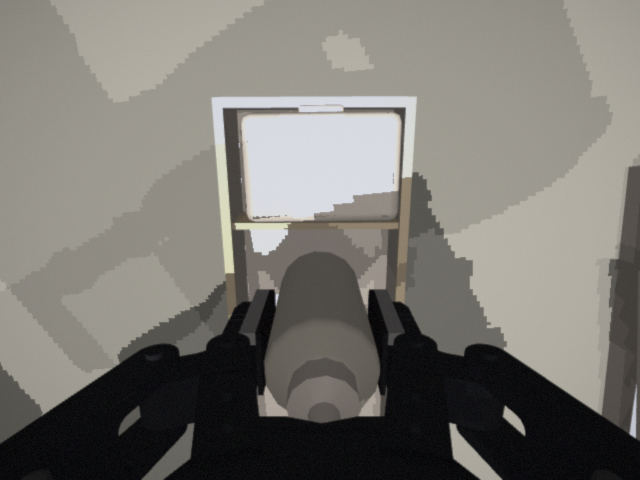

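Call:
apply_moves(moves=[[0.001, 0, 0.005, 0, 0, 0, 1], [0.001, 0, 0.01, 0, 0, 0, 1], [0.001, 0, 0.015, 0, 0, 0, 1], [0.001, 0, 0.019, 0, 0, 0, 1], [0.001, 0, 0.019, 0, 0, 0, 1]])

```text
time: 21.3
tcp_pos: [0.5292, 0.3183, 0.0401]
eef_rot: [3.141, 0.003, 1.466]
ft_force: [0.5, -0.0, -0.2]
opening: 0.037
```

```bash
python3 -c "
from sb import *
p=inbox(LB,0,.0175);print(go(*p,.038,LB[1]+np.pi/2),sense()['ft_force'])"
```

```text
([-0.0, -0.001, 0.0021], [0.1, 0.2, -0.4]) [ 0.49285287 -0.00706668 -0.15292778]
```

Call:
apply_moves(moves=[[0, 0, 0.0015, 0, 0, 0, 1], [0, 0, 0.0023, 0, 0, 0, 1], [0, 0, 0.0023, 0, 0, 0, 1]])

```text
time: 21.6
tcp_pos: [0.5292, 0.3183, 0.038]
eef_rot: [3.141, 0.003, 1.466]
ft_force: [-0.2, -1.0, 1.8]
opening: 0.037
```

Call:
apply_moves(moves=[[0, 0, 0, 0, 0, 0, -1], [0, 0, 0, 0, 0, 0, -1], [0, 0, 0, 0, 0, 0, -1], [0, 0, 0, 0, 0, 0, -1], [0, 0, 0, 0, 0, 0, -1]])

```text
time: 22.1
tcp_pos: [0.5292, 0.3183, 0.038]
eef_rot: [3.141, 0.003, 1.466]
ft_force: [-0.1, 0.6, -0.0]
opening: 0.0852
```

Call:
apply_moves(moves=[[0, 0, -0.02, 0, 0, 0, -1], [0, 0, -0.06, 0, 0, 0, -1], [0, 0, -0.12, 0, 0, 0, -1]])

```text
time: 22.4
tcp_pos: [0.5279, 0.3181, 0.1472]
eef_rot: [-3.138, 0.005, 1.466]
ft_force: [0.8, 0.2, 0.6]
opening: 0.0856
```

```bash
python3 -c "
from sb import *
c=camera_info('wrist');im=get_image('wrist');cv2.imwrite('pics/w18.png',im[:,:,::-1])
print(go(.642,.0615,.16,np.radians(135)))"
```

```text
([-0.2458, 0.1361, -0.0012], [0.7, 0.1, -51.0])
```

View pics/w18.png

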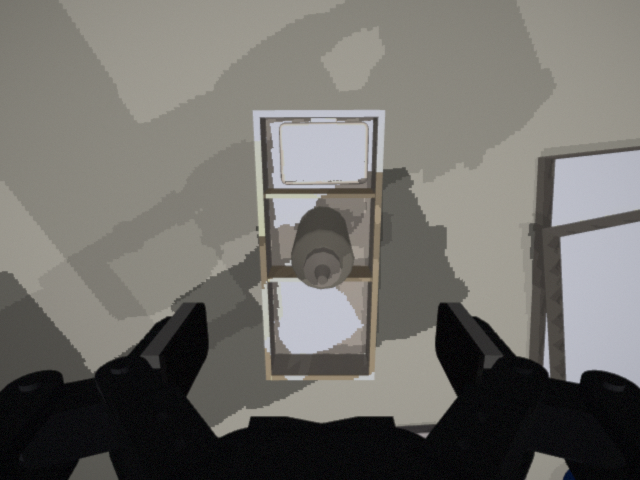

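Call:
apply_moves(moves=[[-0.04, 0.022, -0.015, 0, 0, -8, -1], [-0.08, 0.044, -0.015, 0, 0, -16, -1], [-0.12, 0.066, -0.015, 0, 0, -24, -1], [-0.16, 0.088, -0.015, 0, 0, -32, -1], [-0.2, 0.11, -0.015, 0, 0, -40, -1]])

```text
time: 22.95
tcp_pos: [0.6212, 0.1081, 0.1737]
eef_rot: [3.13, 0.005, 2.17]
ft_force: [0.2, 1.3, 0.2]
opening: 0.0854
```

```bash
python3 -c "
from sb import *
print(go(.642,.0615,.14,np.radians(135)))"
```

```text
([-0.05, -0.0095, 0.0339], [0.6, 0.3, -10.7])
```

Call:
apply_moves(moves=[[-0.04, -0.007, 0.02, 0.6, 0.3, -8, -1], [-0.05, -0.0095, 0.034, 0.6, 0.3, -10.7, -1], [-0.05, -0.0095, 0.034, 0.6, 0.3, -10.7, -1], [-0.05, -0.0095, 0.034, 0.6, 0.3, -10.7, -1], [-0.05, -0.0095, 0.034, 0.6, 0.3, -10.7, -1]])

```text
time: 23.45
tcp_pos: [0.6421, 0.0628, 0.1409]
eef_rot: [3.14, 0.002, 2.357]
ft_force: [0.2, 0.3, 0.3]
opening: 0.0853
```

```bash
python3 -c "
from sb import *
print(go(.642,.0615,.0485,np.radians(135)))
c=camera_info('wrist');im=get_image('wrist');cv2.imwrite('pics/w19.png',im[:,:,::-1]);print(proj([[.642,.0615,.077]],c))"
```

```text
([-0.0007, -0.0011, 0.0924], [0.1, 0.1, 0.1])
[[319.84518331 259.47007192]]
```

View pics/w19.png

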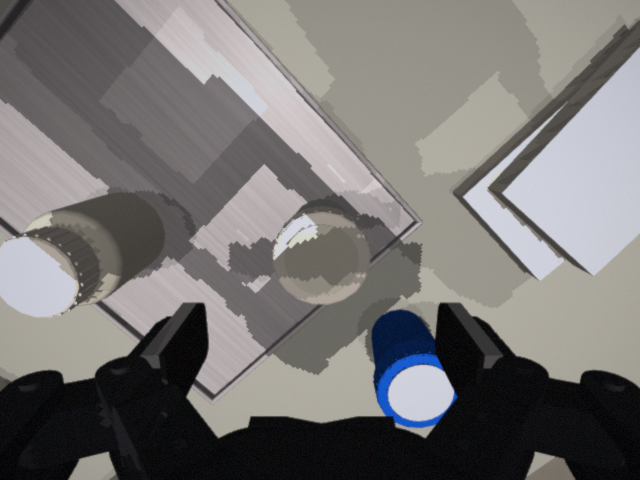

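```bash
python3 -c "
from sb import *
w=rayhit([(299,161)],.074,camera_info('top'))[0];print(w)
d=w[:2]-[.642,.0615]; j=np.array([1,1])/2**.5; print('along jaw',d@j,'perp',d@[j[0],-j[1]])"
```

```text
[0.75437949 0.04132083 0.074     ]
along jaw 0.06519547367669726 perp 0.093733129750833
```

Call:
apply_moves(moves=[[-0.001, -0.001, 0.03, 0, 0, 0, -1], [-0.001, -0.001, 0.065, 0, 0, 0, -1], [-0.001, -0.001, 0.092, 0, 0, 0, -1], [-0.001, -0.001, 0.092, 0, 0, 0, -1], [-0.001, -0.001, 0.092, 0, 0, 0, -1]])

```text
time: 24.0
tcp_pos: [0.6427, 0.0624, 0.0502]
eef_rot: [3.139, 0.003, 2.359]
ft_force: [0.4, 0.8, 0.2]
opening: 0.0855
```

Call:
apply_moves(moves=[[0, 0, 0, 0, 0, 0, 1], [0, 0, 0, 0, 0, 0, 1], [0, 0, 0, 0, 0, 0, 1], [0, 0, 0, 0, 0, 0, 1], [0, 0, 0, 0, 0, 0, 1]], grip_force=40)

```text
time: 24.5
tcp_pos: [0.6441, 0.0624, 0.0528]
eef_rot: [3.136, 0.006, 2.359]
ft_force: [-0.5, 0.0, 7.1]
opening: 0.0545
```

```bash
python3 -c "
from sb import *
s=sense();print(s['tcp_pos'],s['ft_force'],s['opening'])
p=inbox(LB,0,-.057);print(p,go(*p,.18,LB[1]+np.pi/2))"
```

```text
[0.64407183 0.06244433 0.05278052] [-0.45045397  0.03883385  7.106557  ] 0.054494441683226647
[0.5208889  0.24427685] ([0.2148, 0.0427, -0.1282], [0.4, 0.2, 50.8])
```

Call:
apply_moves(moves=[[0, 0, -0.03, 0, 0, 0, 1], [0, 0, -0.075, 0, 0, 0, 1], [0, 0, -0.12, 0, 0, 0, 1], [0.035, 0.007, -0.128, 0, 0, 8, 1], [0.075, 0.015, -0.128, 0, 0, 16, 1]])

```text
time: 25.0
tcp_pos: [0.602, 0.1256, 0.1843]
eef_rot: [3.128, 0.007, 2.071]
ft_force: [-0.8, 1.2, -2.0]
opening: 0.0544
```

```bash
python3 -c "
from sb import *
p=inbox(LB,0,-.0575);print(p,go(*p,.18,LB[1]+np.pi/2),sense()['opening'])"
```

```text
[0.52083968 0.24377928] ([0.1426, -0.0146, 0.0031], [0.9, 0.2, 34.3]) 0.054378624039790935
```

Call:
apply_moves(moves=[[0.035, -0.004, 0.003, 0.5, 0, 8, 1], [0.07, -0.008, 0.003, 0.5, 0, 16, 1], [0.105, -0.012, 0.003, 0.9, 0, 24, 1], [0.143, -0.015, 0.003, 0.9, 0, 32, 1], [0.143, -0.015, 0.003, 0.9, 0, 34.3, 1]])

```text
time: 25.5
tcp_pos: [0.5179, 0.2475, 0.1813]
eef_rot: [3.141, 0.001, 1.472]
ft_force: [0.8, -0.3, -1.2]
opening: 0.0545
```

Call:
apply_moves(moves=[[0, 0, 0, 0, 0, 0, 1]])

```text
time: 25.6
tcp_pos: [0.5176, 0.2483, 0.1823]
eef_rot: [3.139, 0.0, 1.473]
ft_force: [-0.0, -0.1, -0.6]
opening: 0.0544
```

```bash
python3 -c "
from sb import *
p=inbox(LB,0,-.0575);print(p,go(*p,.0538,LB[1]+np.pi/2),sense()['opening'])
c=camera_info('wrist');im=get_image('wrist');cv2.imwrite('pics/w20.png',im[:,:,::-1])"
```

```text
[0.52083968 0.24377928] ([-0.0041, 0.0034, 0.1285], [0.1, 0.0, 0.0]) 0.05435274944141497
```

View pics/w20.png

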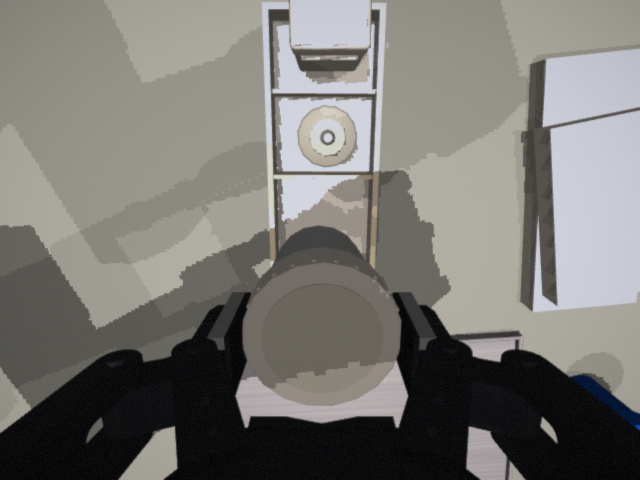

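Call:
apply_moves(moves=[[-0.004, 0.0035, 0.03, 0, 0, 0, 1], [-0.004, 0.0035, 0.065, 0, 0, 0, 1], [-0.004, 0.0035, 0.1, 0, 0, 0, 1], [-0.004, 0.0035, 0.108, 0, 0, 0, 1], [-0.004, 0.0035, 0.108, 0, 0, 0, 1]])

```text
time: 26.15
tcp_pos: [0.5208, 0.2434, 0.0739]
eef_rot: [3.141, 0.001, 1.473]
ft_force: [0.5, -0.2, 0.9]
opening: 0.0548
```

```bash
python3 -c "
from sb import *
p=inbox(LB,0,-.0575);print(p,go(*p,.0538,LB[1]+np.pi/2),sense()['ft_force'])
c=camera_info('wrist');im=get_image('wrist');cv2.imwrite('pics/w21.png',im[:,:,::-1])"
```

```text
[0.52083968 0.24377928] ([0.0004, 0.0, 0.0201], [0.0, 0.0, 0.1]) [ 0.49962233 -0.21020438  0.92951189]
```

View pics/w21.png

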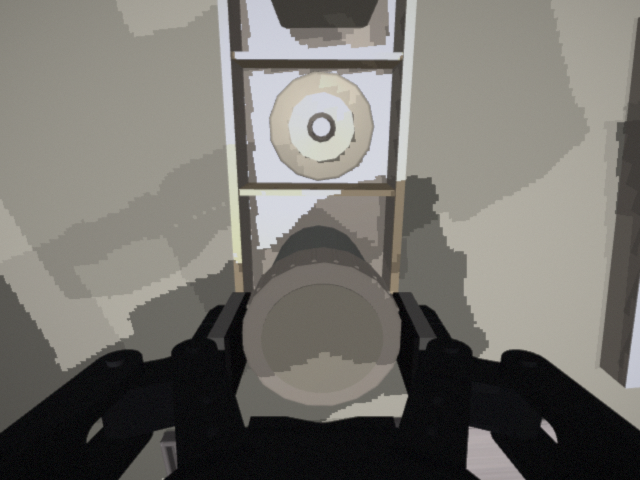

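Call:
apply_moves(moves=[[0, 0, 0.005, 0, 0, 0, 1], [0, 0, 0.01, 0, 0, 0, 1], [0, 0, 0.015, 0, 0, 0, 1], [0, 0, 0.0185, 0, 0, 0, 1], [0, 0, 0.0185, 0, 0, 0, 1]])

```text
time: 26.7
tcp_pos: [0.5215, 0.2437, 0.0564]
eef_rot: [3.139, -0.0, 1.474]
ft_force: [0.3, -0.2, -0.0]
opening: 0.0545
```

```bash
python3 -c "
from sb import *
p=inbox(LB,0,-.0575);print(go(*p,.0538,LB[1]+np.pi/2),sense()['ft_force'])"
```

```text
([-0.0, -0.0007, 0.0026], [0.1, -0.0, 0.1]) [ 0.28195283 -0.19626382 -0.02512957]
```

Call:
apply_moves(moves=[[0, 0, 0.0015, 0, 0, 0, 1], [0, 0, 0.0027, 0, 0, 0, 1], [0, 0, 0.0027, 0, 0, 0, 1]])

```text
time: 27.0
tcp_pos: [0.5215, 0.2439, 0.0539]
eef_rot: [3.139, -0.0, 1.474]
ft_force: [-1.6, -0.6, 2.1]
opening: 0.0547
```

Call:
apply_moves(moves=[[0, 0, 0, 0, 0, 0, -1], [0, 0, 0, 0, 0, 0, -1], [0, 0, 0, 0, 0, 0, -1], [0, 0, 0, 0, 0, 0, -1], [0, 0, 0, 0, 0, 0, -1]])

```text
time: 27.5
tcp_pos: [0.5215, 0.2438, 0.0539]
eef_rot: [3.139, -0.0, 1.474]
ft_force: [0.9, -0.4, 0.2]
opening: 0.0852
```

Call:
apply_moves(moves=[[0, 0, -0.02, 0, 0, 0, -1], [0, 0, -0.06, 0, 0, 0, -1], [0, 0, -0.11, 0, 0, 0, -1], [0, 0, -0.16, 0, 0, 0, -1], [0, 0, -0.2, 0, 0, 0, -1]])

```text
time: 28.0
tcp_pos: [0.5213, 0.244, 0.2571]
eef_rot: [3.137, -0.001, 1.474]
ft_force: [0.1, -1.1, 0.1]
opening: 0.0853
```

```bash
python3 -c "
from sb import *
s=sense();print(s['tcp_pos'],go(.36,.0,.3,np.pi))
im=get_image('wrist');cv2.imwrite('pics/w22.png',im[:,:,::-1])
im=get_image('top');cv2.imwrite('pics/t22.png',im[:,:,::-1])
im=get_image('scene');cv2.imwrite('pics/s22.png',im[:,:,::-1])"
```

```text
[0.52125385 0.24395246 0.25714648] ([-0.2584, -0.1366, -0.0438], [0.2, -0.3, 84.4])
```

View pics/w22.png

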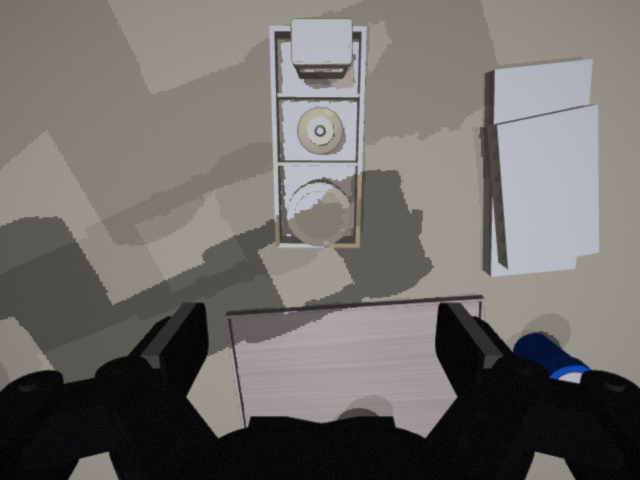

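View pics/s22.png

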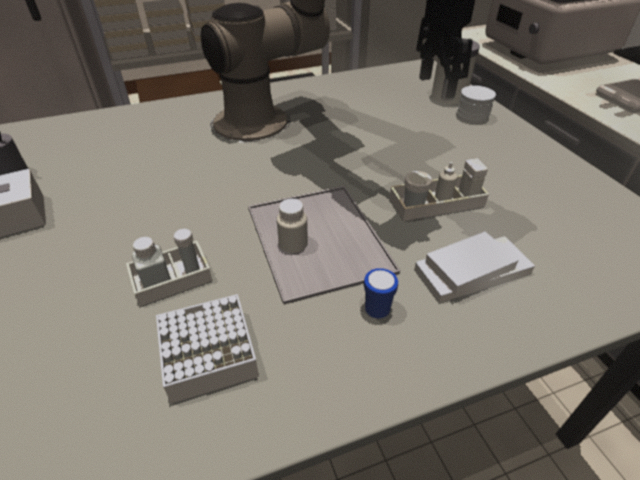

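View pics/t22.png

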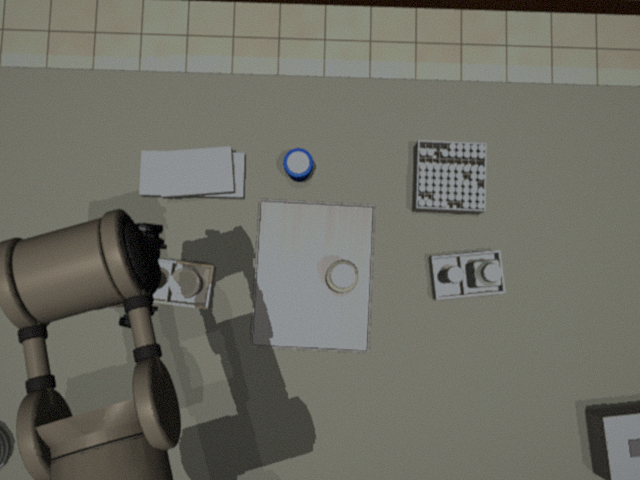

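```bash
python3 - <<'E'
from sb import *
c=camera_info('wrist');t=camera_info('top')
def loc(B,w):
    d=w[:2]-B[0]; k,s=np.cos(B[1]),np.sin(B[1]); return np.round([k*d[0]+s*d[1],-s*d[0]+k*d[1]],4)
print('pot',loc(LB,rayhit([(319,213)],.078,c)[0]),'drop',loc(LB,rayhit([(320,130)],.105,c)[0]),'car',loc(LB,rayhit([(322,42.5)],.092,c)[0]))
im=cv2.imread('pics/t22.png'); cv2.imwrite('pics/t22c.png',cv2.resize(im[240:310,420:515],None,fx=8,fy=8,interpolation=cv2.INTER_CUBIC))
E
```

```text
pot [ 0.0009 -0.0546] drop [0.0017 0.0132] car [0.0033 0.0743]
```

View pics/t22c.png

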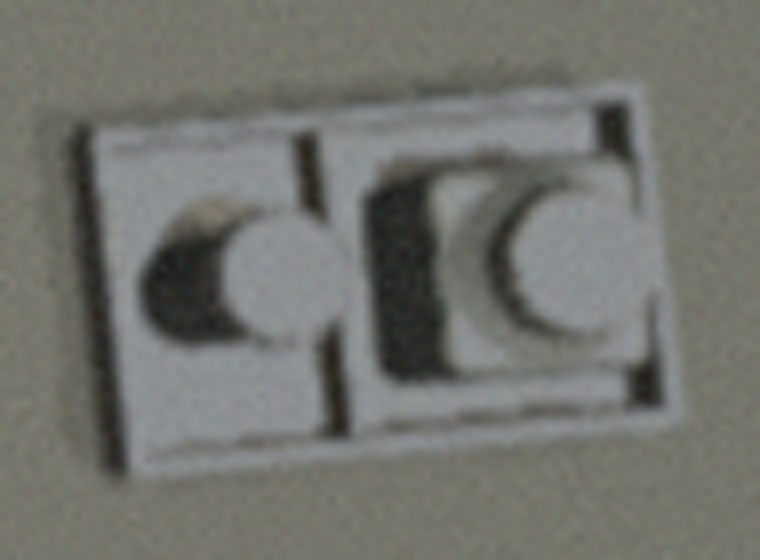

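```bash
python3 - <<'E'
from sb import *
t=camera_info('top')
def loc(B,w):
    d=w[:2]-B[0]; k,s=np.cos(B[1]),np.sin(B[1]); return np.round([k*d[0]+s*d[1],-s*d[0]+k*d[1]],4)
o=np.array([420,240])-.4
print('tube',loc(SB,rayhit([np.array((283,275))/8+o],.097,t)[0]),'sq',loc(SB,rayhit([np.array((585,260))/8+o],.102,t)[0]))
a=cv2.imread('pics/top0.png').astype(int);b=cv2.imread('pics/t22.png').astype(int);d=np.abs(a-b).max(2)
for n,(r0,r1,c0,c1) in dict(lids=(140,205,130,250),tubebox=(130,220,405,495),round=(255,300,322,362)).items(): print(n,(d[r0:r1,c0:c1]>40).sum())
hand_in()
E
```

```text
tube [0.0015 0.0406] sq [-0.0012 -0.0267]
lids 0
tubebox 0
round 0
the job is handed in; nothing more can be done
```

I packed both kits and handed the job in at about 28 s of the 115 s allowed. I lowered each piece upright to the floor of its compartment before letting go, so nothing was dropped in. The arm was backed off clear of everything before I handed in.

**Last position checks:** these are in each box's own frame, measured from pictures taken after the last piece was released. All five are inside the allowed ranges.

| Piece | Box | x (mm) | y (mm) |
|---|---|---|---|
| Pot | long | +1 | −55 |
| Dropper | long | +2 | +13 |
| Slide carrier | long | +3 | +74 |
| Square bottle | short | −1 | −27 |
| Tube | short | +2 | +41 |

- **Upright and on the floor:** the pictures show all five standing straight. Foot height comes from the tool height at release; I did not measure it directly.
- **Not to be moved:** comparing the top camera's first and last pictures shows no change at the spare round bottle, the tube box or the lids. The blue pot also looks to be where it started.
- **Failed or disagreeing checks:** no check failed. The top and wrist cameras differed by 1–3 mm on position, and by about 5° on the square bottle's angle. I used the wrist camera's angle.

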